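# Set the tool rest of a bench grinder

## Robot

A 7-joint arm with a two-finger parallel gripper is mounted at the origin on the work surface. World frame = base frame: x ahead of the robot, y to its left, z up, the work surface at z = 0. Lengths are in mm, angles in rad, forces in N, time in s.
With the tool pointing down it reaches from about 375 to 925 mm from the base axis. Payload 3.1 kg.
Tool frame: the origin (TCP) lies midway between the tips of the shut fingers; the grasp point (between the pads) lies 19 mm behind it; z points along the fingers, y is the direction in which the jaws open and shut (so a half turn about z gives the same grasp; the last joint's range is limited). The gripper opens to 85 mm and grips with 20 to 120 N. Pads are 22 mm wide; open, the fingers measure 114 mm over their backs; the gripper's body (76 mm by 85 mm) begins 54 mm behind the grasp point. The pads swing forward as they close: fully open they stand 13 mm farther back than shut.
Start: joints at [-1.444, 0.383, 0.044, 1.598, -0.018, 1.161, -0.05], TCP at [144.869, 633.653, 231.269] pointing down, gripper open.
Joint ranges: [-2.61, 2.61], [-0.41, 2.15], [-1.48, 1.57], [0, 2.5], [-1.57, 4.71], [0.05, 1.97], [-2.85, 2.85]. Speed limits (rad/s): [2.79, 2.79, 3.14, 3.14, 3.14, 3.14, 3.14].

## Interface

Orientations are given as a unit quaternion [x, y, z, w].
In Python, from workcell import manip gives the robot as it stands.
- The arm moves only by the tool step_arm, never from a script. Its argument "deltas" is a list of rows, each a list of 7 numbers: the turn, a rotation vector about the tool's x, y, z as a fraction of full scale, then the shift along the tool's x, y, z as a fraction of full scale, then the closure, from 0 (fully open) to 1 (shut). In form: [[ax, ay, az, x, y, z, hand], ...]. A call has 1 to 8 rows; each row shifts and turns the commanded pose from where the row before left it, along the tool's axes as they then stand; what a row does not reach is not made up. Full scale, the value 1, is 200 mm for a shift and pi rad for a turn. A row lasts 1/8 s, in which the tool goes at most 62.5 mm and 10.7 degrees, less where a joint would pass 70% of its speed; a pose out of reach is approached as far as the arm can. A call with a number of a shift or a turn outside -1 to 1 is refused whole. A call with a gripper value outside its range is refused whole. The fingers move at their own pace and stop on an object; "grip_force" is the grip in N (left out, the last holds). Time passes only in rows, so rows that do not move let the fingers close. It gives the time, the measured TCP pose, the force and the opening at its end, in the units of the state.
- manip.get_state(): the state, without advancing time (a new reading comes with each control period).
- manip.snapshot(name): name is "scene" or "top" or "wrist"; returns the picture (420x560x3 uint8, red, green, blue); there is no depth.
- manip.calibration(name): a dict with "vfov" (degrees; the focal length in pixels is half the picture's height over the tangent of half this angle, whatever the lens; pixels are square), "cx", "cy" (the principal point, pixels), "extrinsics" (4x4, takes a point from world to camera coordinates); the wrist camera has in their place "hand_eye" (4x4, takes a point from camera to tool coordinates, whose origin is the TCP and whose axes are the flange's). Camera axes: x right, y up, looking along -z (the intrinsics and any distortion apply to the point x, -y, -z); pixel columns grow to the right and rows downward; lengths in mm; the calibration is good to about 2 mm. A picture is of the moment at which its call begins: read the wrist's pose just before it. calibration takes no time and is no camera call.
- manip.job_done(): hands the job in, once; it reports no verdict.
The state is a dict: "clock": time; "joints": joint angles; "qvel": joint speeds; "tau": joint torques, N m; "position": TCP position; "tcp_rot": TCP orientation; "force": force on the tool from outside, world axes, zero at the start; "torque": the same for the moment, N m; "gripper_width": finger opening in mm.
Only numpy, scipy, OpenCV 4.12 (cv2) and the standard library are available. Lean on these libraries where they do the work, as an engineer would, in place of code of your own. Each camera call takes 0.05 s, during which the arm holds its last target.

## Task

The tool rest of the grinder's left-hand wheel (left as you stand facing the front of the grinder) has been backed off and its clamp knob is loose. Slide the rest up its slot towards the wheel until the line scribed on it meets the line on the bracket, then screw the knob down clockwise until the rest is firmly clamped there, and let go. Leave the other things on the bench where they are.

Things in the scene. Friction and masses are not known exactly. Their poses are not given: they have to be found in the camera images.
- rest: left-hand tool rest, bright steel, 0.4 kg. Origin: centre of the upper face of its table, a plate 50 x 50 mm, 6 mm thick, side edges free. x: sliding direction, up the 25 degree slope to the wheel; y: to the left; z: off the face. Its slotted ear lies right of it (y -45 to -109 mm), 28 mm below the face. Takes 5 N to push up; starts 10 to 26 mm short of its mark; meets the wheel 3.5 mm past it
- knob: black four-lobed clamp knob on the ear, 77 mm right of the table. 34 mm across (along its x and its y), 42 mm over the lobe corners; lobes 20 mm high. Origin: on its axis, half-way up the lobes, 28 mm above the ear. z: its axis, outwards, square to the slope. Clockwise tightens: easily for 0.2 to 0.35 turn, then its spring washers close and it stops hard a quarter turn on; 0.5 N m is firm
- rest_mark (a point): black scribed line across the right-hand edge of the rest's ear; the point is its right end, on the ear's upper face. Axes as body rest
- bracket_mark (a point): matching black line on the top of the bracket's rail, the grey strip just right of the ear and flush with it; the point is its left end. x: sliding direction, towards the wheel; z: square to the slope. The two points coincide when the rest is at its mark
- grinder: grey bench grinder, bolted down. Origin: under its middle, on the bench; x to its back, y along the shaft to its left-hand wheel. Wheels 150 mm, 165 mm either side of the middle, shaft 135 mm up; motor 130 mm thick; guards 184 mm over all; clear eye shields above the wheels' fronts, 0.25 to 0.28 m up, reaching 90 mm in front of the shaft. The right-hand rest is already set and tight
- quench_pot_mid (a point): steel pot, 84 mm wide, 70 mm high, standing in front of the grinder to the right; the point is its middle. Not to be disturbed
- chisel_mid (a point): cold chisel, 180 mm long, 20 mm wide, 16 mm thick, lying in front of the left-hand wheel; the point is its middle. Not to be disturbed
- spray_can_mid (a point): spray can, 66 mm wide, 190 mm high, standing left of the grinder; the point is its middle. Not to be disturbed
- bolt_jar_mid (a point): glass jar, 72 mm wide, 85 mm high, standing in front of the grinder, near its middle; the point is its middle. Not to be disturbed

How it is judged (in metres and radians):
On the way, in this order (a step that is already met when the one before it is completed fails the run):
1. the line on the rest stands within 2.5 mm of the line on the bracket (x of rest_mark in the frame of bracket_mark between -0.0025 and 0.0025 m), for 0.2 s.
2. the knob presses on the rest with more than 30 N (contact force between knob and rest above 30 N), for 0.2 s.
At the end, for the whole second after the job is handed in: The line on the rest is within 2.5 mm of the line on the bracket along the slope, and the knob clamps the rest with more than 30 N (all of step 1 and contact force between knob and rest above 30 N); the robot touches nothing.
It fails at once if a bystander is shifted by more than 30 mm (distance of any of quench_pot_mid, chisel_mid, spray_can_mid, bolt_jar_mid from where it was at the start of the episode above 0.03 m).
It also fails if it takes over 72 s, if anything falls off the work surface, if the arm or the gripper's body presses on something with over 40 N, if the wrist force passes 120 N, or if a joint passes its speed limit or range.

## Working session

There is one attempt and no reset: what is moved stays moved. The work goes in short steps, Python scripts to look and compute and a tool call to move; the robot and the scene stay as the last step left them, time stands still between calls to the robot, and variables do not carry over. Pictures are saved under pics/ and viewed, and the job is handed in when it is done.

Besides the shell and the picture viewer there is one more tool, called after "Call:" as name(argument=value, ...) on one line, values as JSON. step_arm: Moves the arm, as the interface text tells. Its arguments: {"type":"object","properties":{"deltas":{"type":"array"},"grip_force":{"type":"number"}},"required":["deltas"]}

```bash
mkdir -p pics; ls; python3 - <<'E'
from workcell import manip
import cv2,json,numpy as np
s=manip.get_state();print(s)
for n in ["scene","top","wrist"]:
    im=manip.snapshot(n);cv2.imwrite(f"pics/{n}0.png",im[:,:,::-1]);c=manip.calibration(n);print(n,{k:(np.round(np.array(v),4).tolist()) for k,v in c.items()})
E
```

```text
pics
{'clock': 0.0, 'joints': array([-1.44379553,  0.38384749,  0.04380418,  1.59963604, -0.0179002 ,
        1.16120255, -0.04990339]), 'qvel': array([ 0.00048108,  0.00207827, -0.00018336, -0.00405011,  0.00050874,
        0.00034365,  0.00022682]), 'tau': array([-3.24647010e-05, -4.33449912e+01,  1.02450974e+00, -2.49513173e+01,
        1.06516265e-02,  1.12992595e-02, -4.72929941e-06]), 'position': array([144.66498235, 632.69502792, 229.84988049]), 'tcp_rot': array([ 1.12112649e-01,  9.93694586e-01, -1.34809407e-03, -8.44609991e-05]), 'force': array([-0.61101088, -0.64876403,  0.21002346]), 'torque': array([ 0.00472124,  0.03258781, -0.03459223]), 'gripper_width': 85.66337926797166}
scene {'vfov': 55.5872, 'cx': 274.7813, 'cy': 211.277, 'extrinsics': [[-0.9712, -0.237, -0.023, 558.5201], [0.1257, -0.5924, 0.7958, -239.6647], [-0.2022, 0.77, 0.6051, -614.8336], [0.0, 0.0, 0.0, 1.0]]}
top {'vfov': 55.5679, 'cx': 280.8731, 'cy': 213.3884, 'extrinsics': [[-0.0095, -0.9992, -0.0386, -94.4522], [0.9976, -0.0121, 0.0682, -606.8598], [-0.0686, -0.0379, 0.9969, -793.3711], [0.0, 0.0, 0.0, 1.0]]}
wrist {'vfov': 58.7249, 'cx': 282.0378, 'cy': 212.198, 'hand_eye': [[0.0005, 0.9635, 0.2676, 68.4899], [1.0, -0.0002, -0.0008, 0.2417], [-0.0007, 0.2676, -0.9635, -142.0516], [0.0, 0.0, 0.0, 1.0]]}
```

View pics/scene0.png

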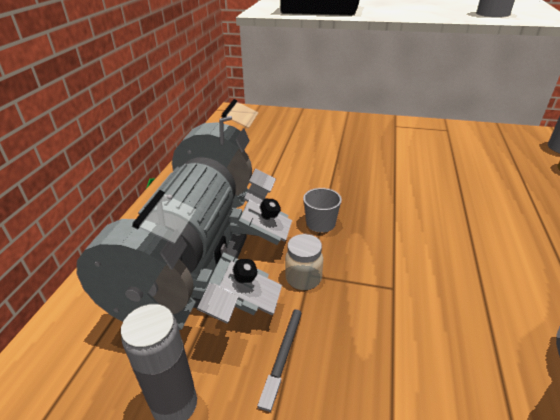

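View pics/top0.png

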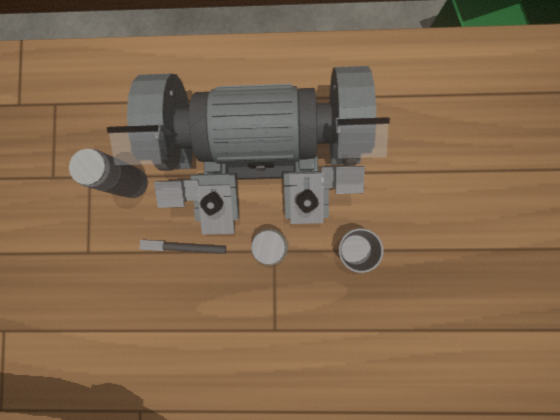

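View pics/wrist0.png

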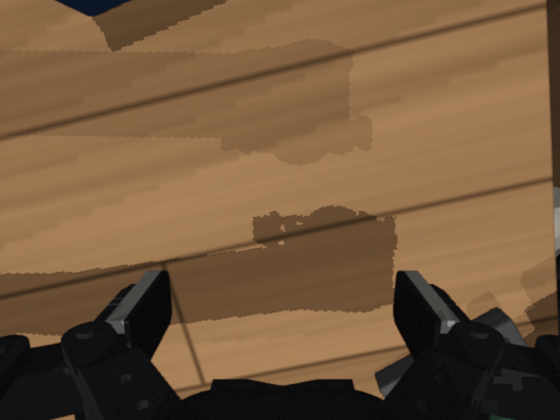

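```bash
cat > h.py <<'E'
from workcell import manip
import numpy as np, cv2
from scipy.spatial.transform import Rotation as R
from scipy.optimize import least_squares
def K(n):
    c=manip.calibration(n); return 210/np.tan(np.radians(c['vfov']/2)),c['cx'],c['cy']
def ext(n,state=None):
    c=manip.calibration(n)
    if n!='wrist': return np.array(c['extrinsics'])
    T=np.eye(4);T[:3,:3]=R.from_quat(state['tcp_rot']).as_matrix();T[:3,3]=state['position']
    return np.linalg.inv(T@np.array(c['hand_eye']))
def proj(n,P,E):
    f,cx,cy=K(n);P=np.atleast_2d(P);q=P@E[:3,:3].T+E[:3,3]
    return np.c_[cx+f*q[:,0]/-q[:,2],cy-f*q[:,1]/-q[:,2]]
def ray(n,uv,E):
    f,cx,cy=K(n);d=np.array([(uv[0]-cx)/f,-(uv[1]-cy)/f,-1.]);d/=np.linalg.norm(d)
    return -E[:3,:3].T@E[:3,3],E[:3,:3].T@d
def tri(obs):
    A=0;b=0
    for n,uv,E in obs:
        o,d=ray(n,uv,E);M=np.eye(3)-np.outer(d,d);A=A+M;b=b+M@o
    return np.linalg.solve(A,b)
def crop(im,x0,y0,x1,y1,k,fn):
    cv2.imwrite(fn,cv2.resize(im[y0:y1,x0:x1,::-1],None,fx=k,fy=k,interpolation=cv2.INTER_CUBIC))
E
python3 - <<'E'
import cv2
from h import crop
a=cv2.imread('pics/top0.png')[:,:,::-1];crop(a,120,60,400,270,2.8,'pics/t1.png')
crop(a,140,150,250,240,7,'pics/t2.png')
a=cv2.imread('pics/scene0.png')[:,:,::-1];crop(a,170,160,330,280,5,'pics/s1.png')
crop(a,180,230,300,330,6.5,'pics/s2.png')
E
```

```text
(no output)
```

View pics/t2.png

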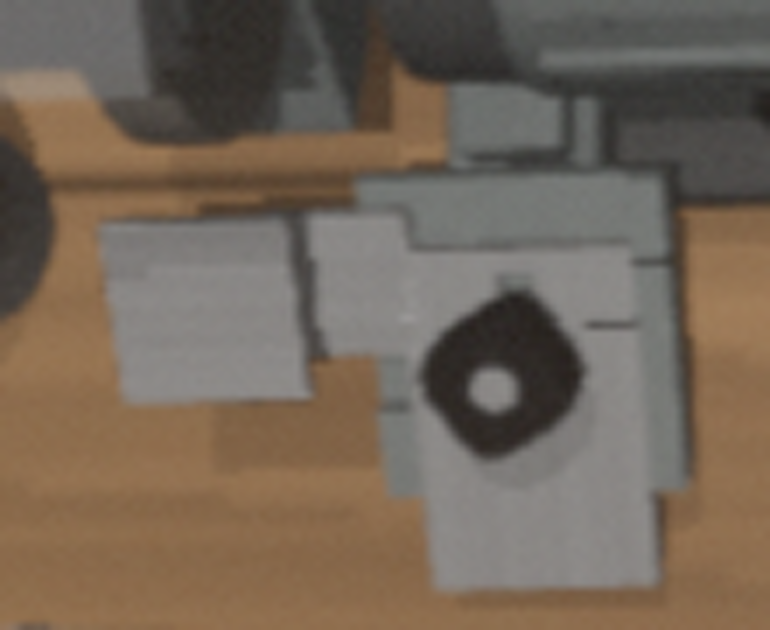

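View pics/s2.png

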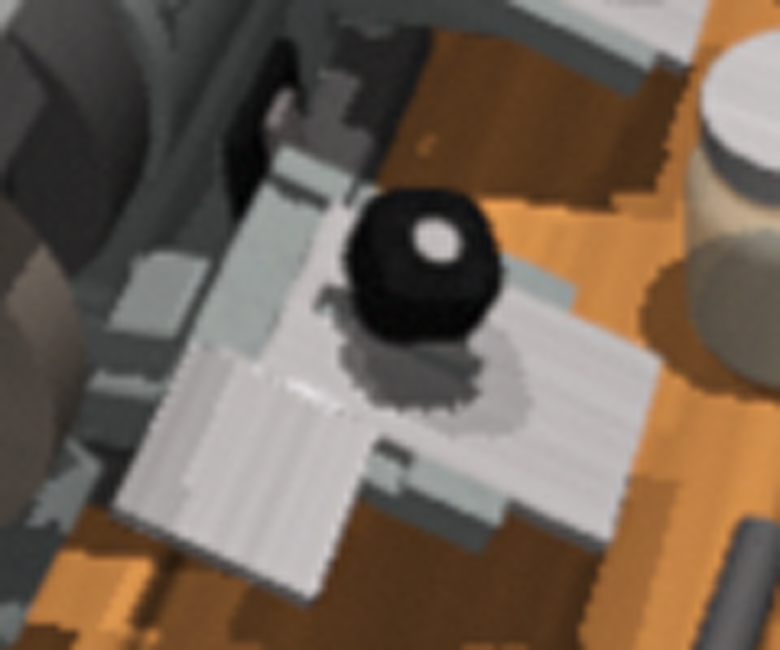

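View pics/t1.png

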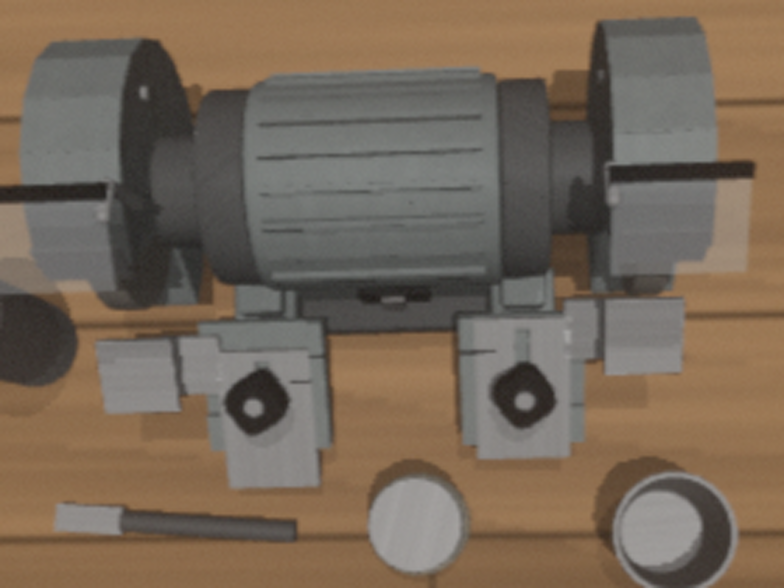

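```bash
python3 - <<'E'
from h import *
Et=ext('top');Es=ext('scene')
t=lambda x,y:(x/7+140-.43,y/7+150-.43)
s=lambda x,y:(x/6.5+180-.42,y/6.5+230-.42)
pts={'knobtop':(t(493,390),s(437,240)),'tBL':(t(100,220),s(118,510)),'tBR':(t(290,215),s(200,345)),'tFR':(t(312,398),s(375,430)),'tFL':(t(125,403),s(310,605)),
'eFL':(t(435,588),s(607,550)),'eFR':(t(660,583),s(660,358))}
P={}
for k,(a,b) in pts.items():
    p=tri([('top',a,Et),('scene',b,Es)]);P[k]=p
    print(k,p.round(1),(proj('top',p,Et)[0]-a).round(2),(proj('scene',p,Es)[0]-b).round(2))
c=sum(P[k] for k in['tBL','tBR','tFR','tFL'])/4;print('table c',c)
x=P['tBL']+P['tBR']-P['tFR']-P['tFL'];y=P['tBL']-P['tBR']+P['tFL']-P['tFR']
print(np.linalg.norm(x)/2,np.linalg.norm(y)/2,x/np.linalg.norm(x),y/np.linalg.norm(y))
E
```

```text
knobtop [614.9  24.8 108.6] [0.15 0.61] [-0.69 -0.06]
tBL [659.4 126.8 114.2] [0.38 1.13] [-1.48 -0.18]
tBR [659.5  76.4 114.7] [0.41 1.33] [-1.61 -0.2 ]
tFR [615.2  76.4  95. ] [0.09 0.32] [-0.39 -0.04]
tFL [614.4 127.3  93.7] [0.12 0.43] [-0.57 -0.05]
eFL [564.7  56.4  39.2] [0.12 0.61] [-0.74 -0.05]
eFR [565.6  -8.3  41.2] [0.11 0.54] [-0.61 -0.04]
table c [637.12541632 101.73032291 104.40229515]
48.996767003310495 50.63480664818293 [ 0.91216975 -0.00594299  0.40976948] [-0.00891137  0.9998081  -0.01744565]
```

```bash
cat >> h.py <<'E'
c25,s25=np.cos(np.radians(25)),np.sin(np.radians(25))
def Rt(yaw=0,spin=0):
    # tool orientation square to slope; yaw of grinder about world z, spin about tool z
    b=np.array([[-c25,0,s25],[0,1,0],[-s25,0,-c25]])
    return R.from_euler('z',yaw)*R.from_matrix(b)*R.from_rotvec([0,0,spin])
def plan(pos,Rg,st=None):
    st=st or manip.get_state();Rc=R.from_quat(st['tcp_rot'])
    rv=(Rc.inv()*Rg).as_rotvec();d=np.array(pos)-st['position']
    print('t',round(st['clock'],2),'pos',st['position'].round(1),'F',st['force'].round(1),'w',round(st['gripper_width'],1))
    print('turn frac',(rv/np.pi).round(4),'deg',np.degrees(np.linalg.norm(rv)).round(1),'shift frac in cur tool',(Rc.inv().apply(d)/200).round(4),'in goal tool',(Rg.inv().apply(d)/200).round(4),'mm',d.round(1))
E
python3 - <<'E'
from h import *
Et=ext('top')
C=np.array([637.1,101.7,104.4]);n=np.array([-s25,0,c25]);xs=np.array([c25,0,s25])
def onplane(uv,h):
    o,d=ray('top',uv,Et);t=((C+h*n-o)@n)/(d@n);return o+t*d
t=lambda x,y:(x/7+140-.43,y/7+150-.43)
for nm,uv in dict(rm=t(637,325),bm=t(637,262),earFR=t(660,583),earBR=t(632,245)).items():
    p=onplane(uv,-28);print(nm,p.round(1),'rest x',((p-C)@xs).round(1))
def atz(uv,z):
    o,d=ray('top',uv,Et);return (o+d*(z-o[2])/d[2]).round(0)
print('can',atz((89,168),190),'jar',atz((269,247),85),'pot',atz((361,250),70),'chis',atz((141,244),16),atz((225,249),16))
plan([480,60,280],Rt())
E
```

```text
rm [636.6  -6.9  73.3] rest x -13.6
bm [652.9  -8.2  80.9] rest x 4.4
earFR [566.7  -8.1  40.7] rest x -90.7
earBR [657.3  -7.2  82.9] rest x 9.3
can [673. 209. 190.] jar [539. -81.  85.] pot [ 531. -253.   70.] chis [546. 188.  16.] [534.  14.  16.]
t 0.15 pos [144.8 632.9 230.1] F [-0.  -0.6  0.7] w 85.7
turn frac [-0.0163 -0.1383 -0.0702] deg 28.1 shift frac in cur tool [-2.2725 -2.4195 -0.2439] in goal tool [-1.6245 -2.8646  0.4825] mm [ 335.2 -572.9   49.9]
```

Call:
step_arm(deltas=[[0,0,0,-0.1,-0.105,-0.02,0],[0,0,0,-0.2,-0.21,-0.02,0],[0,0,0,-0.2,-0.21,-0.02,0],[0,0,0,-0.2,-0.21,-0.02,0],[0,0,0,-0.2,-0.21,-0.02,0],[0,0,0,-0.2,-0.21,-0.02,0],[0,0,0,-0.2,-0.21,-0.02,0],[0,0,0,-0.2,-0.21,-0.02,0]], grip_force=40)

```text
clock: 1.15
position: [367.7, 257.8, 263.3]
tcp_rot: [0.112, 0.994, 0.0, -0.0]
force: [1.5, 1.5, 0.8]
gripper_width: 85.3
```

```bash
python3 - <<'E'
from h import *
plan([480,60,280],Rt())
E
```

```text
t 1.15 pos [367.7 257.8 263.3] F [1.5 1.5 0.8] w 85.3
turn frac [-0.0155 -0.1383 -0.0704] deg 28.1 shift frac in cur tool [-0.7676 -0.839  -0.0838] in goal tool [-0.5441 -0.989   0.1616] mm [ 112.3 -197.8   16.7]
```

Call:
step_arm(deltas=[[-0.0039,-0.0346,-0.0176,-0.16,-0.22,-0.01,0],[-0.0039,-0.0346,-0.0176,-0.16,-0.225,0,0],[-0.0039,-0.0346,-0.0176,-0.16,-0.23,0.02,0],[-0.0039,-0.0346,-0.0176,-0.16,-0.24,0.03,0],[0,0,0,0,0,0,0],[0,0,0,0,0,0,0]])

```text
clock: 1.9
position: [468.2, 61.0, 274.9]
tcp_rot: [0.0, 0.976, 0.0, 0.216]
force: [-0.4, 0.1, 0.4]
gripper_width: 85.7
```

```bash
python3 - <<'E'
from h import *
st=manip.get_state();print(repr(st['position']),repr(st['tcp_rot']))
im=manip.snapshot('wrist');cv2.imwrite('pics/w1.png',im[:,:,::-1])
plan([480,60,280],Rt()); print(st['joints'].round(2))
E
```

```text
array([468.1865989 ,  61.01638691, 274.86843409]) array([4.27086409e-04, 9.76328661e-01, 3.65603059e-04, 2.16291539e-01])
t 1.95 pos [468.3  61.8 275. ] F [-1.3  0.   0.3] w 85.7
turn frac [0.0002 0.     0.0003] deg 0.1 shift frac in cur tool [-0.0634 -0.0089  0.002 ] in goal tool [-0.0634 -0.0088  0.002 ] mm [11.7 -1.8  5. ]
[-0.87 -0.34  0.47  2.27  0.44  0.81  0.93]
```

View pics/w1.png

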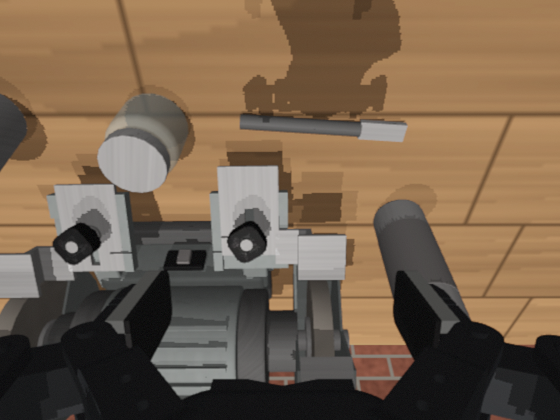

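```bash
python3 - <<'E'
from h import *
plan([594,101.7,172.7],Rt())
E
```

```text
t 1.95 pos [468.3  61.8 275. ] F [-1.3  0.   0.3] w 85.7
turn frac [0.0002 0.     0.0003] deg 0.1 shift frac in cur tool [-0.3534  0.199   0.7293] in goal tool [-0.3532  0.1997  0.7292] mm [ 125.7   39.9 -102.3]
```

Call:
step_arm(deltas=[[0,0,0,-0.12,0.066,0.18,0.1],[0,0,0,-0.12,0.066,0.18,0.2],[0,0,0,-0.115,0.066,0.18,0.25],[0,0,0,0,0,0.15,0.25],[0,0,0,0,0,0.04,0.25],[0,0,0,0,0,0,0.25],[0,0,0,0,0,0,0.25]])

```text
clock: 2.82
position: [594.8, 100.9, 173.8]
tcp_rot: [-0.0, 0.976, 0.001, 0.217]
force: [-0.1, 0.0, 0.4]
gripper_width: 63.9
```

```bash
python3 - <<'E'
from h import *
st=manip.get_state();print(repr(st['position']),repr(st['tcp_rot']),st['gripper_width'])
im=manip.snapshot('wrist');cv2.imwrite('pics/w2.png',im[:,:,::-1])
crop(im,0,40,400,340,2,'pics/w2b.png')
E
```

```text
array([594.76438613, 100.94254706, 173.75811812]) array([-8.59180326e-05,  9.76134483e-01,  6.97481901e-04,  2.17165781e-01]) 63.91107407507631
```

View pics/w2b.png

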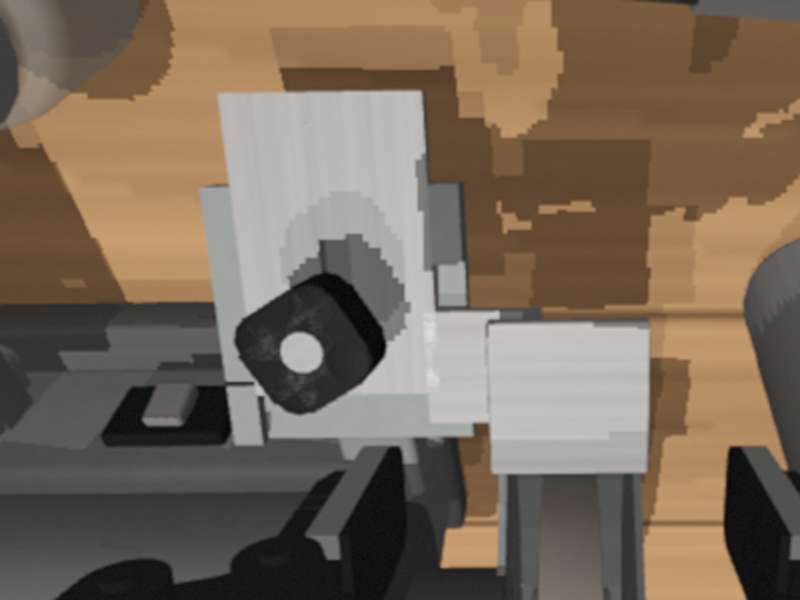

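```bash
python3 - <<'E'
from h import *
st=dict(position=np.array([594.76,100.94,173.76]),tcp_rot=np.array([-8.6e-5,.97613,.000697,.21717]))
E={'top':ext('top'),'scene':ext('scene'),'wrist':ext('wrist',st)}
t=lambda x,y:(x/7+140-.43,y/7+150-.43)
s=lambda x,y:(x/6.5+180-.42,y/6.5+230-.42)
w=lambda x,y:(x/2-.25,y/2+40-.25)
obs={'k':(t(493,390),s(437,240),w(301,352)),'BL':(t(100,220),s(118,510),w(648,471)),'BR':(t(290,215),s(200,345),w(492,473)),'FR':(t(312,398),s(375,430),w(488,321)),'FL':(t(125,403),s(310,605),w(649,319))}
loc={'BL':(25,25,0),'BR':(25,-25,0),'FR':(-25,-25,0),'FL':(-25,25,0)}
def model(p):
    B=R.from_euler('z',p[3]).as_matrix()@np.array([[c25,0,-s25],[0,1,0],[s25,0,c25]])
    d={k:p[:3]+B@np.array(v) for k,v in loc.items()};d['k']=p[:3]+B@np.array([p[4],-77,p[5]]);return d
for cams in (['top','scene'],['wrist'],['top','scene','wrist']):
    def f(p):
        m=model(p);r=[]
        for k,o in obs.items():
            for n,uv in zip(['top','scene','wrist'],o):
                if n in cams: r+=list(proj(n,m[k],E[n])[0]-uv)
        return r
    q=least_squares(f,[637,101,104,0,-18,12]);print(cams,q.x[:3].round(1),'yaw deg',np.degrees(q.x[3]).round(2),q.x[4:].round(1),'rms',np.sqrt(np.mean(q.fun**2)).round(2))
    m=model(q.x);print({k:proj('wrist',m[k],E['wrist'])[0].round(1)-np.round(obs[k][2],1) for k in m})
E
```

```text
['top', 'scene'] [636.8 101.7 104.3] yaw deg 0.25 [-18.5  13.2] rms 0.76
{'BL': array([-3. , -3.5]), 'BR': array([-2. , -4.2]), 'FR': array([-2.6, -3.2]), 'FL': array([-1.5, -2.5]), 'k': array([ 0. , -2.3])}
['wrist'] [637.3 103.1 106.9] yaw deg 0.79 [-20.2  14.8] rms 0.44
{'BL': array([-0.2, -0.2]), 'BR': array([ 0.2, -0.4]), 'FR': array([-0.9,  0.3]), 'FL': array([0.8, 0.4]), 'k': array([ 0. , -0.1])}
['top', 'scene', 'wrist'] [636.9 102.8 106.9] yaw deg 0.76 [-19.6  13.5] rms 0.88
{'BL': array([-0.6, -0.5]), 'BR': array([-0.2, -0.8]), 'FR': array([-1.3, -0.2]), 'FL': array([0.5, 0. ]), 'k': array([ 0.4, -0.2])}
```

```bash
python3 - <<'E'
from h import *
plan([636.5,102.6,88.6],Rt(.01))
E
```

```text
t 2.88 pos [594.9 100.9 174. ] F [0.5 0.2 0.6] w 63.8
turn frac [-0.0008  0.0006 -0.003 ] deg 0.6 shift frac in cur tool [-0.0073  0.0078  0.475 ] in goal tool [-0.0082  0.0065  0.475 ] mm [ 41.6   1.7 -85.4]
```

Call:
step_arm(deltas=[[0,0,-0.003,-0.008,0.007,0.1,0.25],[0,0,0,0,0,0.12,0.25],[0,0,0,0,0,0.12,0.25],[0,0,0,0,0,0.08,0.25],[0,0,0,0,0,0.055,0.25],[0,0,0,0,0,0,0.25],[0,0,0,0,0,0,0.25]])

```text
clock: 3.75
position: [636.6, 101.9, 88.0]
tcp_rot: [-0.004, 0.976, -0.001, 0.217]
force: [0.1, 0.3, -0.5]
gripper_width: 64.2
```

```bash
python3 - <<'E'
from h import *
plan([636.5,102.6,88.6],Rt(.01))
im=manip.snapshot('wrist');cv2.imwrite('pics/w3.png',im[:,:,::-1])
E
```

```text
t 3.75 pos [636.6 101.9  88. ] F [ 0.1  0.3 -0.5] w 64.2
turn frac [-0.0012  0.0004  0.    ] deg 0.2 shift frac in cur tool [-0.0011  0.0037 -0.0029] in goal tool [-0.0011  0.0037 -0.0028] mm [-0.1  0.7  0.6]
```

View pics/w3.png

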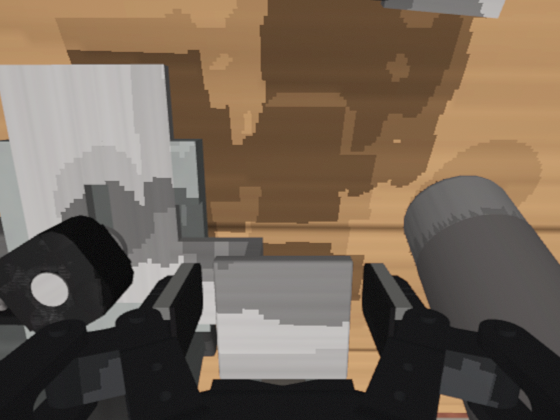

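Call:
step_arm(deltas=[[0,0,0,0,0,0,0.5],[0,0,0,0,0,0,0.5],[0,0,0,0,0,0,0.6],[0,0,0,0,0,0,0.6]], grip_force=40)

```text
clock: 4.3
position: [636.4, 102.1, 88.2]
tcp_rot: [-0.005, 0.976, -0.001, 0.217]
force: [-4.6, -0.9, 5.9]
gripper_width: 48.7
```

Call:
step_arm(deltas=[[0,0,0,-0.02,0,0,0.6],[0,0,0,-0.02,0,0,0.6],[0,0,0,-0.02,0,0,0.6],[0,0,0,-0.01,0,0,0.6],[0,0,0,0,0,0,0.6],[0,0,0,0,0,0,0.6]])

```text
clock: 5.05
position: [647.0, 102.2, 93.1]
tcp_rot: [-0.005, 0.977, -0.001, 0.215]
force: [-7.8, 0.1, 8.4]
gripper_width: 48.7
```

```bash
python3 - <<'E'
from h import *
a=manip.snapshot('top');crop(a,200,170,250,240,8,'pics/t3.png');crop(a,140,150,250,240,7,'pics/t3b.png')
im=manip.snapshot('wrist');cv2.imwrite('pics/w4.png',im[:,:,::-1])
E
```

```text
(no output)
```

View pics/t3b.png

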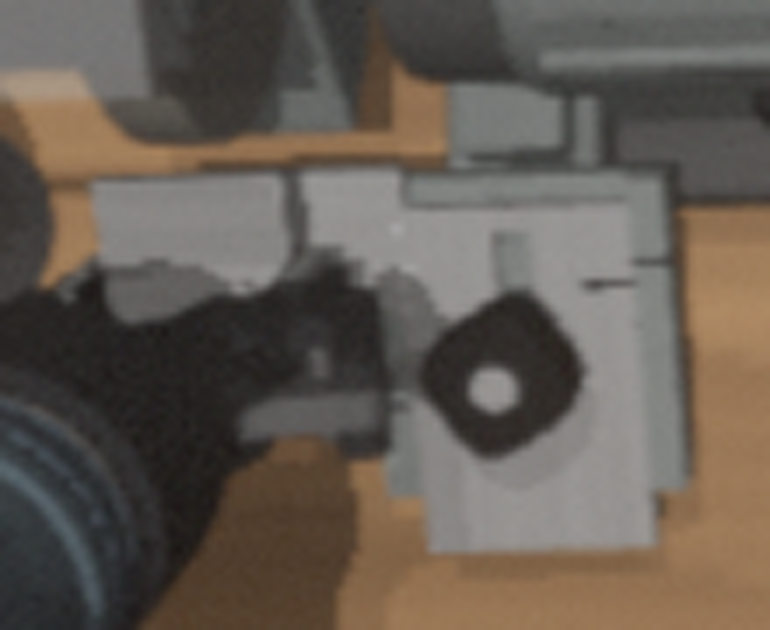

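View pics/w4.png

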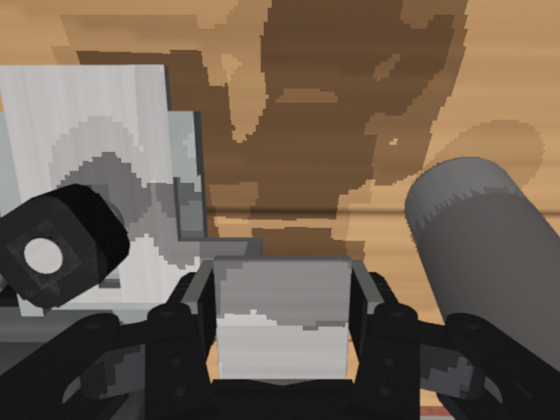

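Call:
step_arm(deltas=[[0,0,0,-0.01,0,0,0.6],[0,0,0,-0.01,0,0,0.6],[0,0,0,-0.01,0,0,0.6],[0,0,0,0,0,0,0.6],[0,0,0,0,0,0,0.6]])

```text
clock: 5.78
position: [652.4, 102.3, 95.6]
tcp_rot: [-0.005, 0.977, -0.001, 0.215]
force: [-8.8, 0.4, 8.4]
gripper_width: 49.2
```

```bash
python3 - <<'E'
from h import *
a=manip.snapshot('top');crop(a,205,165,255,205,15,'pics/t4.png')
b=cv2.imread('pics/top0.png')[:,:,::-1]
crop(b,205,165,255,205,15,'pics/t0z.png')
E
```

```text
(no output)
```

View pics/t4.png

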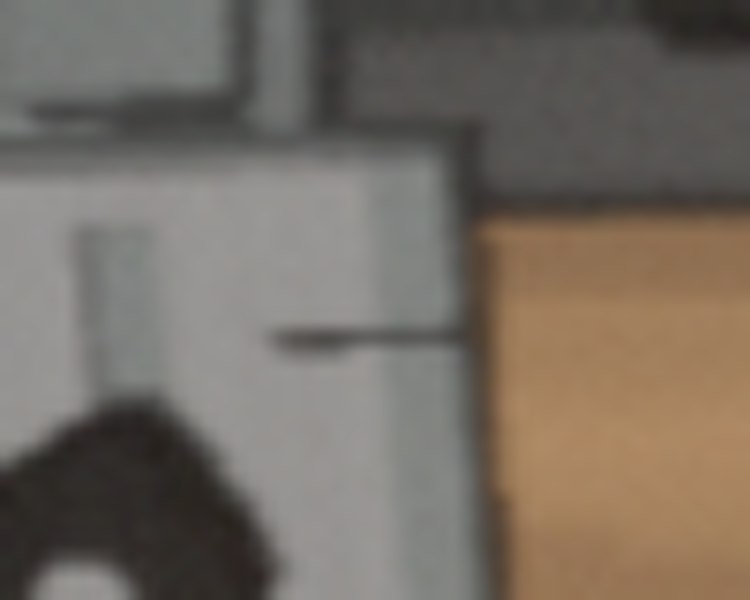

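View pics/t0z.png

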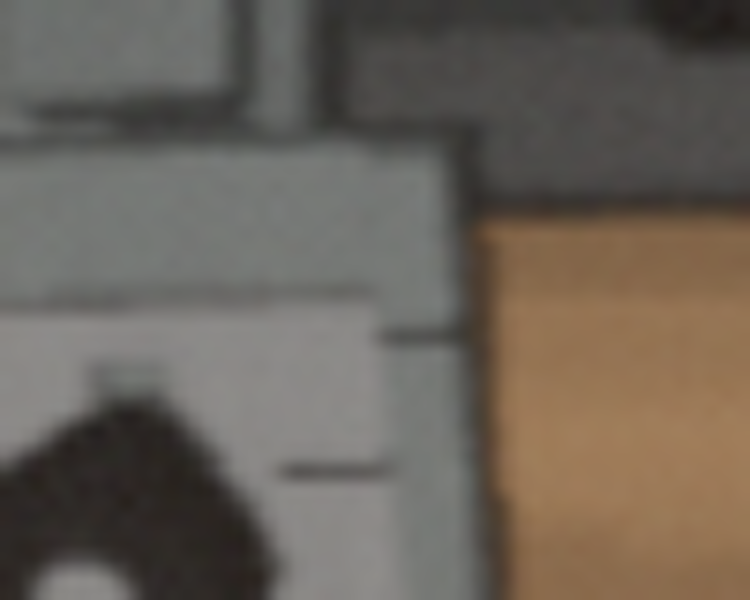

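Call:
step_arm(deltas=[[0,0,0,0,0,0,0.45],[0,0,0,0,0,0,0.25],[0,0,0,0,0,0,0.25],[0,0,0,0,0,0,0.25],[0,0,0,0,0,-0.08,0.25],[0,0,0,0,0,-0.15,0.25],[0,0,0,0,0,-0.15,0.25],[0,0,0,0,0,-0.04,0.25]])

```text
clock: 6.82
position: [619.5, 102.4, 174.5]
tcp_rot: [-0.004, 0.976, 0.0, 0.218]
force: [-0.0, 0.3, -0.1]
gripper_width: 64.2
```

```bash
python3 - <<'E'
from h import *
st=manip.get_state();print(repr(st['position']),repr(st['tcp_rot']),st['joints'].round(2))
im=manip.snapshot('wrist');cv2.imwrite('pics/w5.png',im[:,:,::-1])
crop(im,0,40,400,340,2,'pics/w5b.png')
a=manip.snapshot('top');crop(a,195,165,255,210,13,'pics/t5.png')
E
```

```text
array([619.53382361, 102.39734014, 174.50393997]) array([-4.38719901e-03,  9.75868988e-01,  1.21724244e-04,  2.18312750e-01]) [-0.86  0.22  0.63  2.07 -0.03  0.46  1.34]
```

View pics/w5b.png

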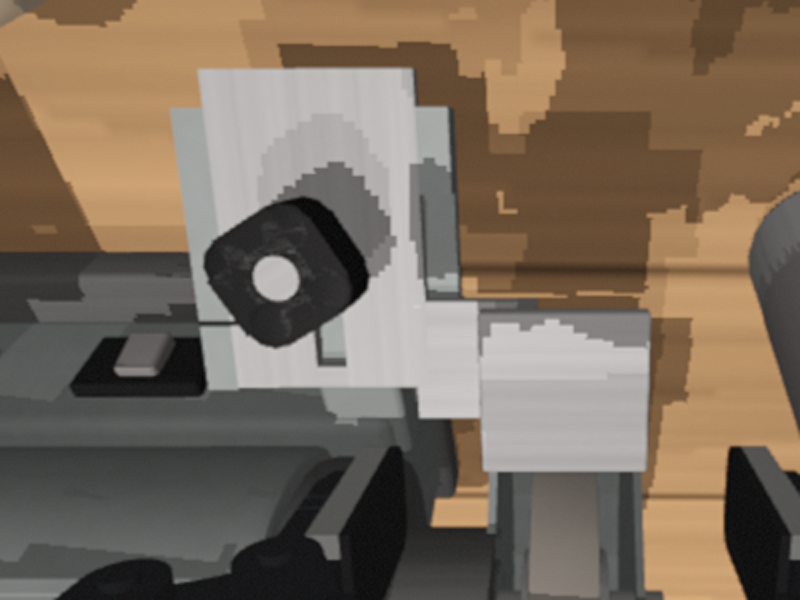

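View pics/t5.png

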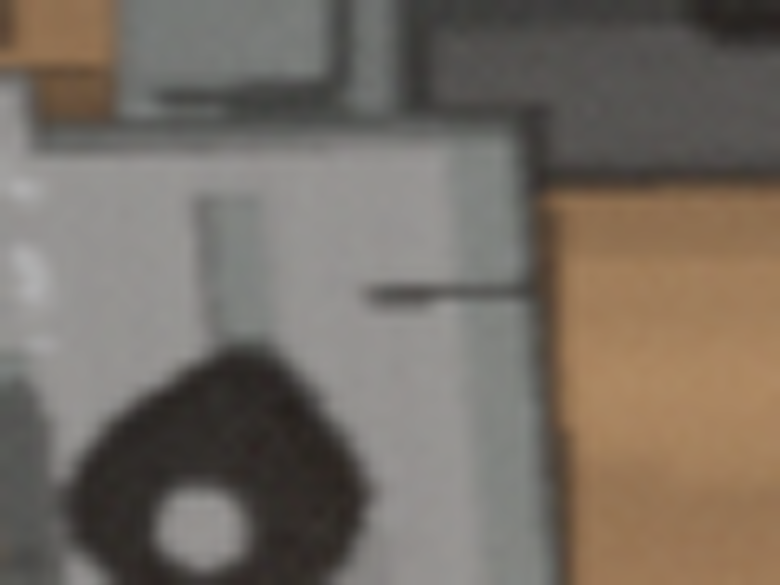

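```bash
python3 - <<'E'
from h import *
plan([586.5,25.8,171],Rt(.01))
plan([586.5,25.8,171],Rt(.01,np.radians(-140)))
E
```

```text
t 6.92 pos [619.2 102.5 173.2] F [-0.6  0.1 -0.4] w 63.9
turn frac [-0.0008  0.0007  0.    ] deg 0.2 shift frac in cur tool [ 0.1562 -0.3822 -0.0602] in goal tool [ 0.1563 -0.382  -0.0608] mm [-32.7 -76.7  -2.2]
t 6.92 pos [619.2 102.5 173.2] F [-0.6  0.1 -0.4] w 63.9
turn frac [-1.300e-03 -7.000e-04 -7.777e-01] deg 140.0 shift frac in cur tool [ 0.1562 -0.3822 -0.0602] in goal tool [ 0.1259  0.3931 -0.0608] mm [-32.7 -76.7  -2.2]
```

Call:
step_arm(deltas=[[0,0,0,0.08,-0.19,-0.06,0.25],[0,0,0,0.076,-0.192,-0.1,0.35],[0,0,0,0,0,0,0.35],[0,0,0,0,0,0,0.35]])

```text
clock: 7.42
position: [577.7, 25.7, 187.5]
tcp_rot: [-0.005, 0.976, -0.001, 0.216]
force: [0.4, -0.1, 0.0]
gripper_width: 55.4
```

```bash
python3 - <<'E'
from h import *
st=manip.get_state();print(repr(st['position']),repr(st['tcp_rot']),st['joints'].round(2),st['gripper_width'])
im=manip.snapshot('wrist');cv2.imwrite('pics/w6.png',im[:,:,::-1])
crop(im,180,160,380,310,4,'pics/w6b.png')
E
```

```text
array([577.74184316,  25.67776268, 187.51061434]) array([-0.00460601,  0.97628351, -0.00105256,  0.21644439]) [-0.79  0.07  0.67  2.18  0.02  0.48  1.43] 55.429184067423556
```

View pics/w6b.png

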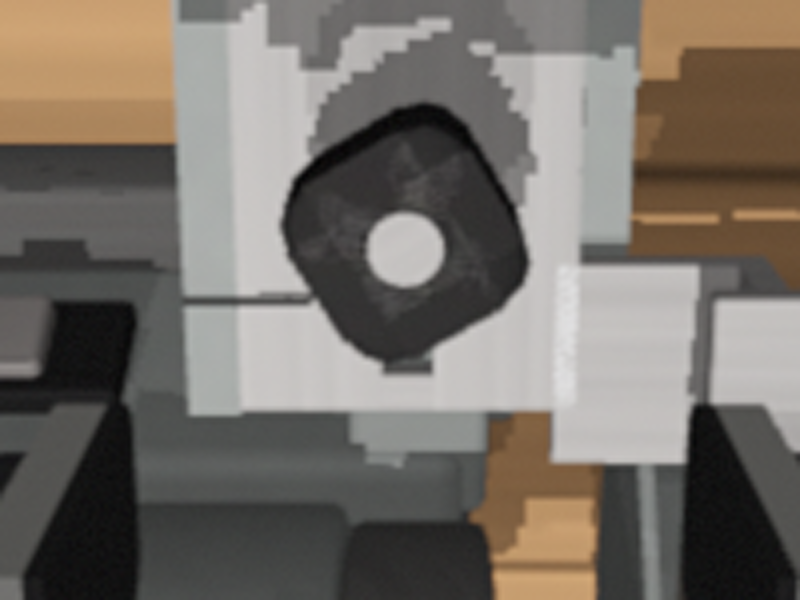

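```bash
cat > knob.py <<'E'
from h import *
def knob(im,st,C=np.array([620.3,25.8,98.5]),h=10,fn=None):
    E=ext('wrist',st);Rc=R.from_quat(st['tcp_rot']);n=-Rc.as_matrix()[:,2]
    c0=proj('wrist',C+h*n,E)[0]
    g=im.max(2).astype(np.uint8); m=(g<85).astype(np.uint8)
    k=4;m=cv2.resize(g,None,fx=k,fy=k,interpolation=cv2.INTER_CUBIC);m=(m<90).astype(np.uint8)
    cs,_=cv2.findContours(m,cv2.RETR_EXTERNAL,cv2.CHAIN_APPROX_NONE)
    best=max((c for c in cs if cv2.pointPolygonTest(c,(float(c0[0]*k),float(c0[1]*k)),False)>=0),key=cv2.contourArea)
    P=[]
    for q in best[:,0,:]/k-0.375:
        o,d=ray('wrist',q,E);t=((C+h*n-o)@n)/(d@n);P.append(Rc.inv().apply(o+t*d-st['position'])[:2])
    r=cv2.minAreaRect(np.array(P,np.float32));print('minrect in tool xy mm',np.round(r[0],1),np.round(r[1],1),'angle',round(r[2],1))
    # white cap
    w=(cv2.resize(im.min(2),None,fx=k,fy=k,interpolation=cv2.INTER_CUBIC)>150).astype(np.uint8)
    cs,_=cv2.findContours(w,cv2.RETR_EXTERNAL,cv2.CHAIN_APPROX_NONE)
    for c in cs:
        if 60*k*k<cv2.contourArea(c)<1500*k*k:
            M=cv2.moments(c);q=np.array([M['m10'],M['m01']])/M['m00']/k-.375
            if np.linalg.norm(q-c0)<25:
                o,d=ray('wrist',q,E);t=((C+12*n-o)@n)/(d@n);p=o+t*d;print('cap px',q.round(1),'world at n=12',p.round(1),'tool xy',Rc.inv().apply(p-st['position']).round(1))
    return best
E
python3 - <<'E'
from knob import *
st=dict(position=np.array([577.74,25.68,187.51]),tcp_rot=np.array([-.004606,.97628,-.00105,.21644]))
im=cv2.imread('pics/w6.png')[:,:,::-1].copy()
for h in (10,-10): b=knob(im,st,h=h)
v=cv2.resize(im[:,:,::-1],None,fx=4,fy=4);cv2.drawContours(v,[b],-1,(0,0,255),2);cv2.imwrite('pics/w6c.png',v[640:1240,720:1520])
E
```

```text
minrect in tool xy mm [-1.1  0.5] [36.7 41. ] angle 58.5
cap px [280.9 222. ] world at n=12 [615.8  25.5 109.6] tool xy [-1.6 -0.1 86.7]
minrect in tool xy mm [-7.1  0.5] [39.9 44.5] angle 58.5
cap px [280.9 222. ] world at n=12 [615.8  25.5 109.6] tool xy [-1.6 -0.1 86.7]
```

View pics/w6c.png

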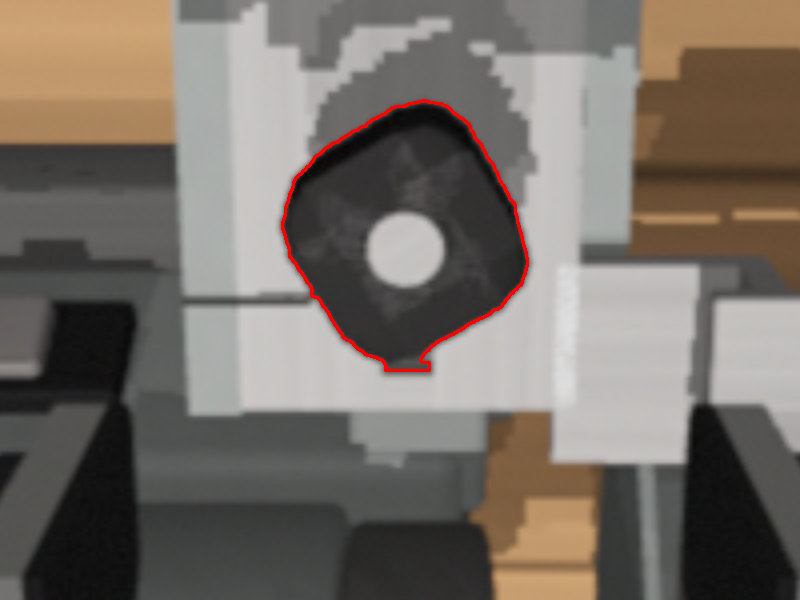

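Call:
step_arm(deltas=[[0,0,0,-0.0075,0,0,0.35],[0,0,-0.0592,0,0,0,0.35],[0,0,-0.0592,0,0,0,0.35],[0,0,-0.0592,0,0,0,0.35],[0,0,0,0,0,0,0.35]])

```text
clock: 8.1
position: [579.4, 26.3, 188.4]
tcp_rot: [-0.273, 0.937, -0.061, 0.208]
force: [0.3, -0.2, -0.3]
gripper_width: 55.7
```

```bash
python3 - <<'E'
from h import *
st=manip.get_state();print(st['position'],st['joints'].round(2))
plan([577.74-1.36,25.68,187.51-.63],Rt(.01,np.radians(-122)))
E
```

```text
[579.36471058  26.27526276 188.35547132] [-0.74  0.07  0.62  2.17  0.03  0.48  1.98]
t 8.1 pos [579.4  26.3 188.4] F [ 0.3 -0.2 -0.3] w 55.7
turn frac [-3.000e-04 -1.400e-03 -5.002e-01] deg 90.0 shift frac in cur tool [0.0156 0.0064 0.0004] in goal tool [-0.0064  0.0156  0.0004] mm [-3.  -0.6 -1.5]
```

```bash
python3 - <<'E'
from knob import *
st=manip.get_state()
im=manip.snapshot('wrist');cv2.imwrite('pics/w7.png',im[:,:,::-1])
b=knob(im,st)
v=cv2.resize(im[:,:,::-1],None,fx=4,fy=4);cv2.drawContours(v,[b],-1,(0,0,255),2);cv2.imwrite('pics/w7c.png',v[640:1240,720:1520])
E
```

```text
minrect in tool xy mm [2.5 0.2] [38.1 34.1] angle 0.5
cap px [280.3 218.3] world at n=12 [615.8  25.9 109.6] tool xy [ 0.4 -0.2 86.7]
```

View pics/w7c.png

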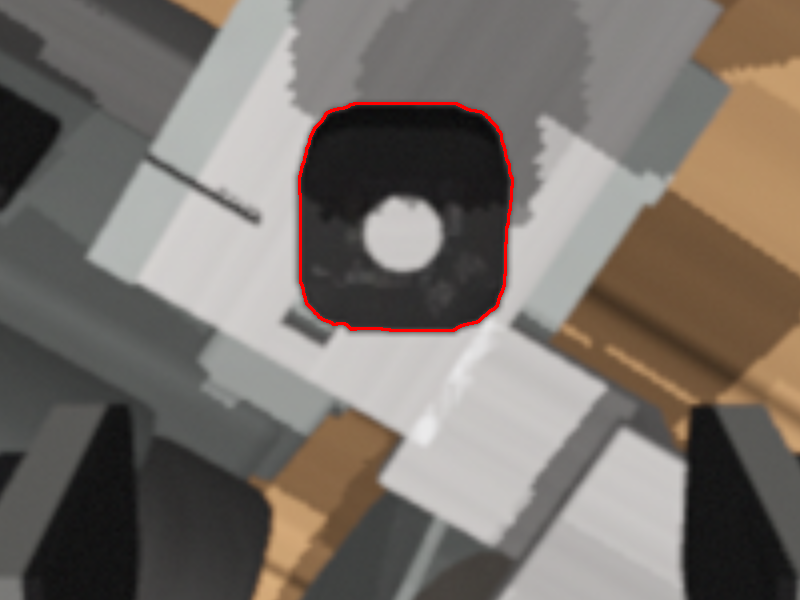

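Call:
step_arm(deltas=[[0,0,0,0.001,-0.001,0.12,0.35],[0,0,0,0,0,0.15,0.35],[0,0,0,0,0,0.13,0.35],[0,0,0,0,0,0.1,0.35],[0,0,0,0,0,0.06,0.35],[0,0,0,0,0,0,0.35],[0,0,0,0,0,0,0.35]])

```text
clock: 9.02
position: [626.7, 25.1, 87.8]
tcp_rot: [-0.273, 0.937, -0.061, 0.208]
force: [0.0, -0.6, -0.0]
gripper_width: 55.7
```

```bash
python3 - <<'E'
from knob import *
C=np.array([620.9,25.9,98.7]);n=np.array([-s25,0,c25])
plan(C-15*n,Rt(.01,np.radians(-32)))
im=manip.snapshot('wrist');cv2.imwrite('pics/w8.png',im[:,:,::-1])
E
```

```text
t 9.03 pos [626.7  25.1  87.8] F [ 0.  -0.6 -0. ] w 55.7
turn frac [-0.0013 -0.0003 -0.0003] deg 0.3 shift frac in cur tool [0.0007 0.0054 0.0133] in goal tool [0.0007 0.0054 0.0133] mm [ 0.5  0.8 -2.7]
```

View pics/w8.png

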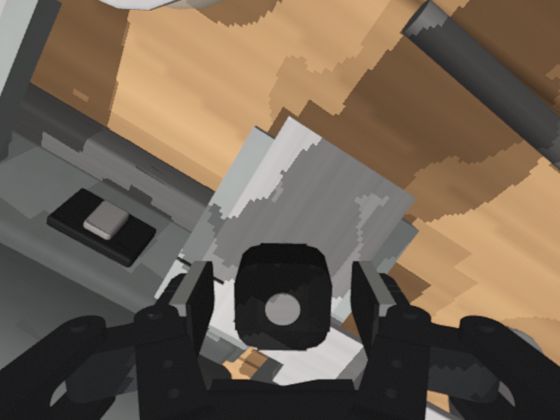

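Call:
step_arm(deltas=[[0,0,0,0,0.003,0.012,0.45],[0,0,0,0,0,0,0.55],[0,0,0,0,0,0,0.8],[0,0,0,0,0,0,0.8],[0,0,0,0,0,0,0.8]], grip_force=70)

```text
clock: 9.7
position: [627.6, 25.0, 85.7]
tcp_rot: [-0.273, 0.937, -0.061, 0.209]
force: [-2.9, -0.9, 5.4]
gripper_width: 33.1
```

```bash
python3 - <<'E'
from h import *
st=manip.get_state();Rc=R.from_quat(st['tcp_rot']);print(st['force'].round(1),'torque tool',Rc.inv().apply(st['torque']).round(2),st['gripper_width'].round(1),st['joints'].round(2))
E
```

```text
Traceback (most recent call last):
AttributeError: 'float' object has no attribute 'round'
```

Call:
step_arm(deltas=[[0,0,0.03,0,0,0,0.8],[0,0,0.05,0,0,0,0.8],[0,0,0.05,0,0,0,0.8],[0,0,0.05,0,0,0,0.8],[0,0,0.05,0,0,0,0.8],[0,0,0.05,0,0,0,0.8],[0,0,0.05,0,0,0,0.8]])

```text
clock: 10.58
position: [627.9, 24.8, 85.0]
tcp_rot: [0.229, 0.949, 0.05, 0.212]
force: [4.5, -1.4, -4.4]
gripper_width: 32.9
```

```bash
cat > s.py <<'E'
from h import *
st=manip.get_state();Rc=R.from_quat(st['tcp_rot'])
rel=(R.from_matrix(Rt(.01).as_matrix()).inv()*Rc).as_rotvec()
print('t',round(st['clock'],2),st['position'].round(1),'F tool',Rc.inv().apply(st['force']).round(1),'|F|',np.linalg.norm(st['force']).round(1),'T tool',Rc.inv().apply(st['torque']).round(2),'w',round(st['gripper_width'],1),'j7',st['joints'][6].round(2),'spin',np.degrees(rel).round(1))
E
python3 s.py
```

```text
t 10.57 [627.9  24.8  85. ] F tool [-2.5 -0.2  5.9] |F| 6.4 T tool [ 0.42  0.03 -0.1 ] w 32.9 j7 1.56 spin [ 0.3 -0.2 27.7]
```

Call:
step_arm(deltas=[[0,0,0.04,0,0,0,0.8],[0,0,0.04,0,0,0,0.8],[0,0,0.04,0,0,0,0.8],[0,0,0.04,0,0,0,0.8],[0,0,0.04,0,0,0,0.8]])

```text
clock: 11.2
position: [627.9, 24.7, 84.6]
tcp_rot: [0.511, 0.832, 0.113, 0.186]
force: [9.0, -2.4, -9.5]
gripper_width: 32.9
```

```bash
python3 s.py
```

```text
t 11.2 [627.9  24.7  84.6] F tool [-3.9  2.6 12.5] |F| 13.3 T tool [ 0.22 -0.19 -0.11] w 32.9 j7 1.09 spin [ 0.3 -0.3 63.6]
```

Call:
step_arm(deltas=[[0,0,0.04,0,0,0.004,0.8],[0,0,0.04,0,0,0.003,0.8],[0,0,0.04,0,0,0.002,0.8],[0,0,0.04,0,0,0.001,0.8]])

```text
clock: 11.7
position: [628.1, 24.8, 84.1]
tcp_rot: [0.702, 0.679, 0.156, 0.151]
force: [-8.3, -1.4, 12.9]
gripper_width: 32.8
```

```bash
python3 s.py
```

```text
t 11.7 [628.1  24.8  84.1] F tool [ -1.4  -2.  -15.2] |F| 15.4 T tool [ 1.09 -0.1  -0.22] w 32.8 j7 0.71 spin [ 0.1 -0.2 92.5]
```

Call:
step_arm(deltas=[[0,0,0.035,0,0,0,0.8],[0,0,0.035,0,0,0,0.8],[0,0,0.035,0,0,0,0.8]])

```text
clock: 12.08
position: [628.1, 24.8, 83.9]
tcp_rot: [0.803, 0.554, 0.179, 0.123]
force: [-4.3, -0.7, 8.9]
gripper_width: 33.3
```

```bash
python3 s.py
```

```text
t 12.07 [628.1  24.8  83.9] F tool [-0.7  0.1 -9.9] |F| 10.0 T tool [ 0.88 -0.4  -0.22] w 33.3 j7 0.45 spin [ 1.000e-01 -3.000e-01  1.113e+02]
```

Call:
step_arm(deltas=[[0,0,0.03,0,0,0,0.8],[0,0,0.03,0,0,0,0.8],[0,0,0.03,0,0,0,0.8]])

```text
clock: 12.45
position: [628.1, 24.8, 83.8]
tcp_rot: [0.873, 0.436, 0.194, 0.097]
force: [-3.6, -1.1, 6.9]
gripper_width: 32.8
```

```bash
python3 s.py
```

```text
t 12.45 [628.1  24.8  83.8] F tool [-1.1  0.4 -7.8] |F| 7.9 T tool [ 0.67 -0.48 -0.19] w 32.8 j7 0.21 spin [ 1.000e-01 -3.000e-01  1.274e+02]
```

Call:
step_arm(deltas=[[0,0,0.03,0,0,0,0.8],[0,0,0.03,0,0,0,0.8],[0,0,0.03,0,0,0,0.8]])

```text
clock: 12.82
position: [627.8, 24.5, 83.5]
tcp_rot: [0.924, 0.316, 0.204, 0.071]
force: [-4.9, -2.3, 11.1]
gripper_width: 33.2
```

```bash
python3 s.py; python3 - <<'E'
from h import *
im=manip.snapshot('wrist');cv2.imwrite('pics/w9.png',im[:,:,::-1])
E
```

```text
t 12.82 [627.8  24.5  83.5] F tool [ -1.2   2.  -12.1] |F| 12.4 T tool [ 0.02 -0.8  -3.45] w 33.2 j7 -0.03 spin [  0.3  -0.5 142.7]
```

View pics/w9.png

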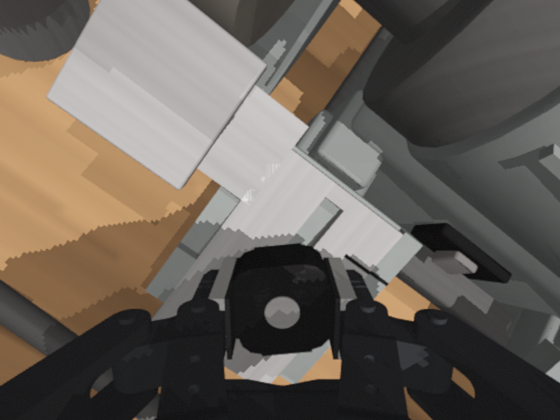

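Call:
step_arm(deltas=[[0,0,0,0,0,0,0.8],[0,0,0,0,0,0,0.8]])

```text
clock: 13.12
position: [626.4, 23.3, 83.0]
tcp_rot: [0.926, 0.31, 0.204, 0.07]
force: [-7.9, -1.3, 10.3]
gripper_width: 32.8
```

```bash
python3 s.py
```

```text
t 13.12 [626.4  23.3  83. ] F tool [ -3.1  -0.6 -12.7] |F| 13.1 T tool [ 0.47 -1.53 -0.34] w 32.8 j7 -0.03 spin [  0.3  -0.4 143.5]
```

Call:
step_arm(deltas=[[0,0,0.015,0,0,0,0.8],[0,0,0,0,0,0,0.8]], grip_force=100)

```text
clock: 13.38
position: [626.3, 23.4, 82.9]
tcp_rot: [0.932, 0.292, 0.205, 0.066]
force: [-7.5, -0.6, 12.7]
gripper_width: 33.0
```

```bash
python3 s.py;  python3 - <<'E'
from h import *
im=manip.snapshot('wrist');cv2.imwrite('pics/w10.png',im[:,:,::-1])
E
```

```text
t 13.38 [626.3  23.4  82.9] F tool [ -1.5  -0.3 -14.6] |F| 14.7 T tool [ 0.41 -1.22 -1.62] w 33.0 j7 -0.07 spin [  0.4  -0.5 145.7]
```

View pics/w10.png

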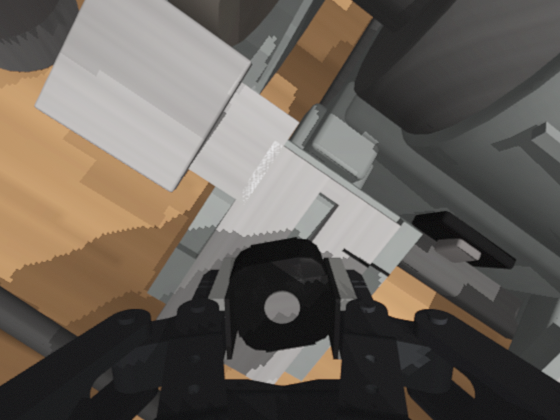

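```bash
python3 - <<'E'
from h import *
a=cv2.imread('pics/w9.png')[:,:,::-1];b=cv2.imread('pics/w10.png')[:,:,::-1]
v=np.hstack([a[200:320,290:440],b[200:320,290:440]])
cv2.imwrite('pics/c10.png',cv2.resize(v[:,:,::-1],None,fx=2.6,fy=2.6,interpolation=cv2.INTER_CUBIC))
a=manip.snapshot('top');crop(a,140,150,250,240,7,'pics/t6.png')
E
```

```text
(no output)
```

View pics/c10.png

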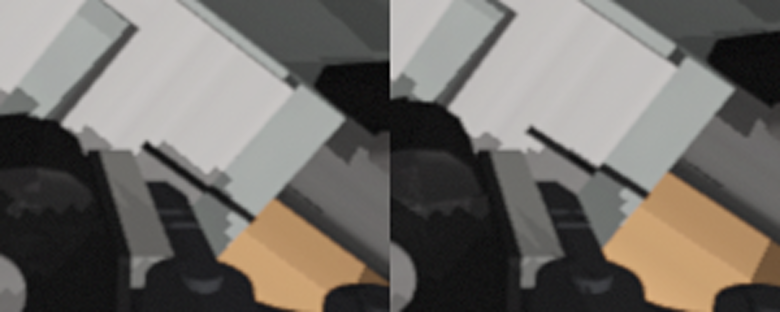

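View pics/t6.png

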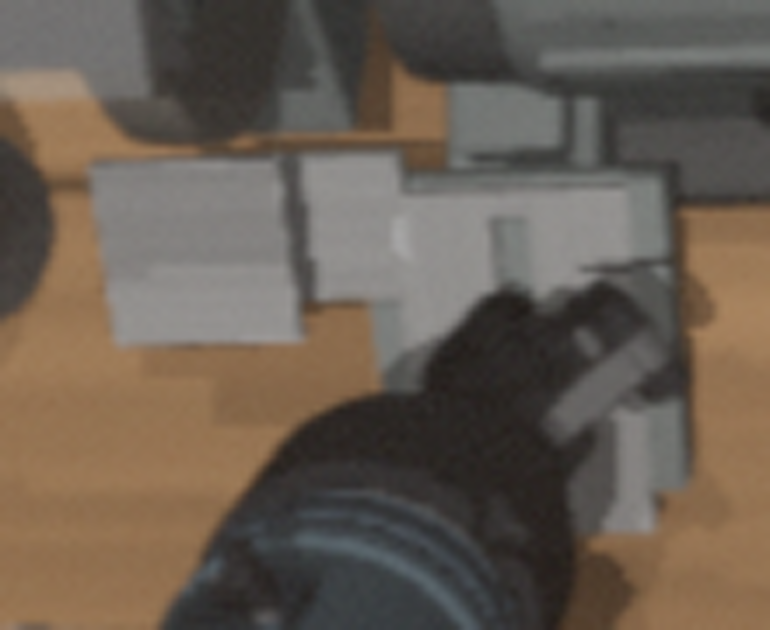

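Call:
step_arm(deltas=[[0,0,0,0,0,0,0.5],[0,0,0,0,0,0,0.35],[0,0,0,0,0,0,0.35],[0,0,0,0,0,-0.06,0.35],[0,0,0,0,0,-0.15,0.35],[0,0,0,0,0,-0.2,0.35],[0,0,0,0,0,-0.15,0.35],[0,0,0,0,0,0,0.35]])

```text
clock: 14.48
position: [581.4, 26.2, 186.1]
tcp_rot: [0.932, 0.288, 0.209, 0.064]
force: [0.6, 0.1, 0.0]
gripper_width: 55.6
```

```bash
python3 s.py;  python3 - <<'E'
from knob import *
st=manip.get_state();print(repr(st['position']),repr(st['tcp_rot']))
im=manip.snapshot('wrist');cv2.imwrite('pics/w11.png',im[:,:,::-1]);crop(im,180,130,420,310,3.3,'pics/w11b.png')
try: knob(im,st)
except Exception as e: print(e)
a=manip.snapshot('top');crop(a,205,165,255,205,15,'pics/t7.png')
E
```

```text
t 14.47 [581.4  26.2 186.1] F tool [0.5 0.2 0.2] |F| 0.6 T tool [ 0.27 -0.36 -0.06] w 55.6 j7 -0.29 spin [ -0.2  -0.3 146.2]
array([581.38076968,  26.22818481, 186.12373189]) array([0.93244937, 0.28803859, 0.20856989, 0.06380077])
minrect in tool xy mm [-0.1  0.7] [38.5 38.5] angle 75.3
cap px [282.6 220.9] world at n=12 [615.9  26.1 109.7] tool xy [-1.2 -0.6 83.9]
```

View pics/w11b.png

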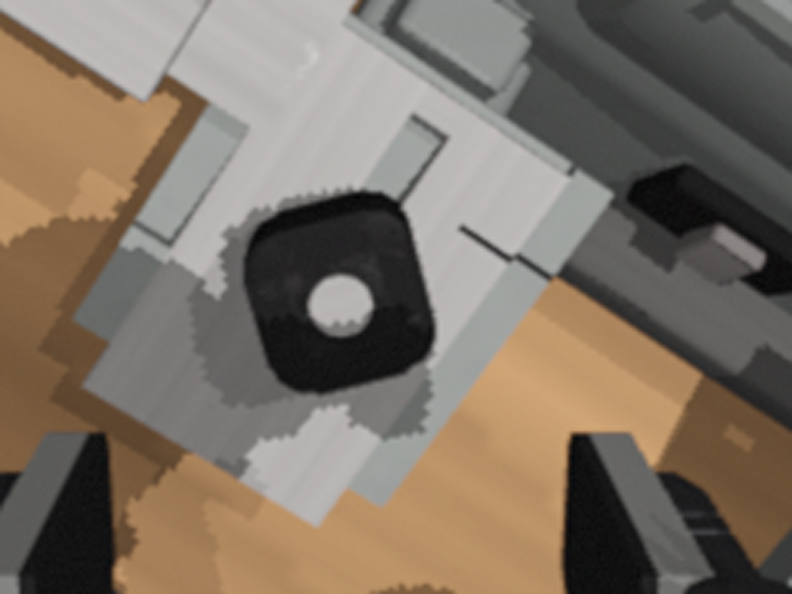

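View pics/t7.png

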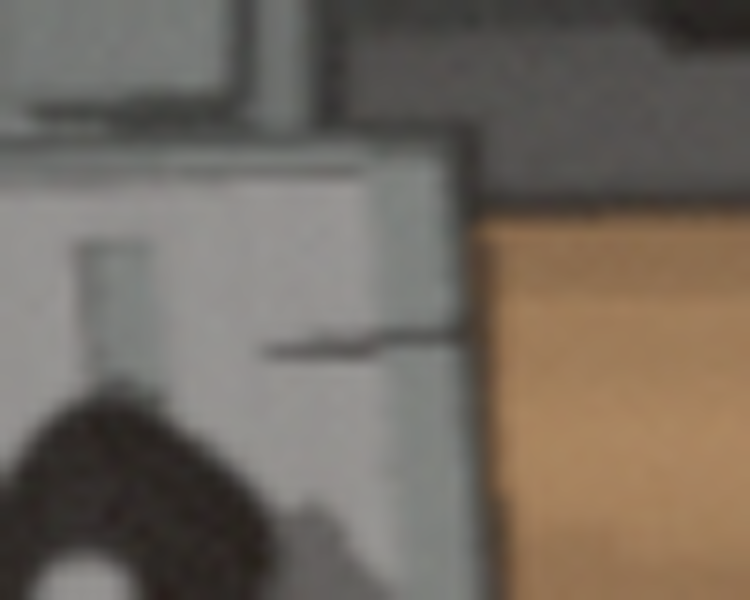

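```bash
cat > gap.py <<'E'
from h import *
def gap(st,pr,pb,C=np.array([637,102.8,106.5])):
    E=ext('wrist',st);n=np.array([-s25,0,c25]);xs=np.array([c25,0,s25]);o=[]
    for uv in list(pr)+list(pb):
        a,d=ray('wrist',uv,E);o.append(a+d*((C-28*n-a)@n)/(d@n))
    o=np.array(o);X=(o-C)@xs;Y=o[:,1];print('x',X.round(2),'y',Y.round(2))
    # common junction y
    yj=(Y[1]+Y[2])/2
    sl=lambda i,j:X[i]+(yj-Y[i])*(X[j]-X[i])/(Y[j]-Y[i])
    print('slopes',((X[1]-X[0])/(Y[1]-Y[0])).round(3),((X[3]-X[2])/(Y[3]-Y[2])).round(3),'gap rest-bracket at junction',(sl(0,1)-sl(2,3)).round(2),'means',((X[0]+X[1]-X[2]-X[3])/2).round(2))
E
python3 - <<'E'
from gap import *
w=lambda x,y:(x/3.3+180-.35,y/3.3+130-.35)
st=dict(position=np.array([581.38,26.23,186.12]),tcp_rot=np.array([.93245,.28804,.20857,.0638]))
gap(st,[w(460,228),w(510,259)],[w(513,256),w(550,279)])
a=cv2.imread('pics/w11.png')[:,:,::-1];crop(a,310,190,360,225,16,'pics/w11c.png')
E
```

```text
x [1.52 2.05 2.98 3.37] y [  6.91  -6.49  -6.63 -16.66]
slopes -0.04 -0.039 gap rest-bracket at junction -0.93 means -1.4
```

View pics/w11c.png

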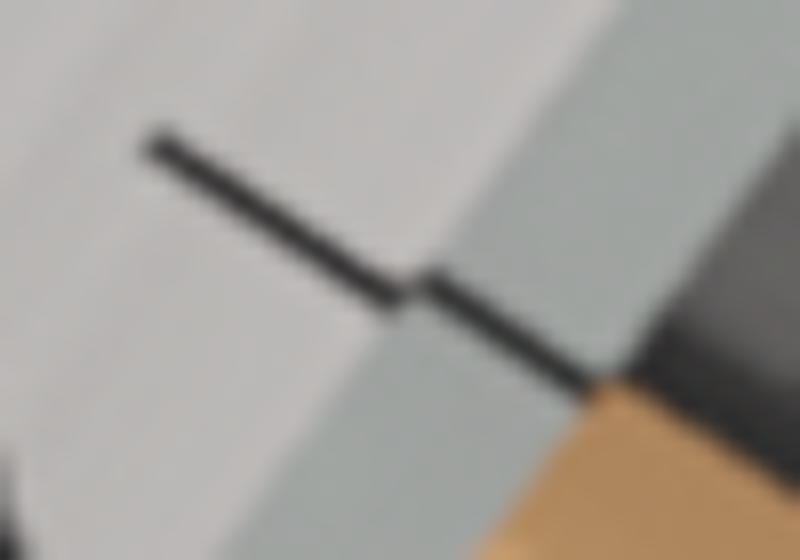

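```bash
python3 - <<'E'
from h import *
a=cv2.imread('pics/w9.png')[:,:,::-1];b=cv2.imread('pics/w10.png')[:,:,::-1]
v=np.hstack([a[230:370,200:370],b[230:370,200:370]]).astype(float)
v=np.clip(v*2.2,0,255).astype(np.uint8)
cv2.imwrite('pics/c11.png',cv2.resize(v[:,:,::-1],None,fx=2.3,fy=2.3,interpolation=cv2.INTER_CUBIC))
E
```

```text
(no output)
```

View pics/c11.png

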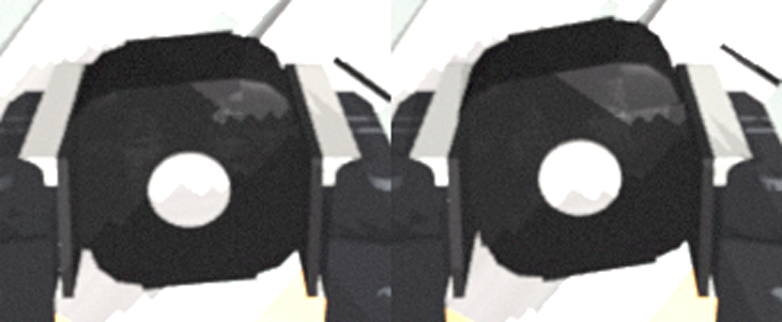

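Call:
step_arm(deltas=[[0,0,-0.04,0,0,0,0.35],[0,0,-0.04,-0.006,-0.003,0,0.35],[0,0,0,0,0,0,0.35]], grip_force=70)

```text
clock: 14.95
position: [578.9, 25.4, 182.8]
tcp_rot: [0.89, 0.402, 0.197, 0.088]
force: [0.4, 0.3, -0.6]
gripper_width: 55.4
```

```bash
python3 s.py;  python3 - <<'E'
from knob import *
st=manip.get_state();print(repr(st['position']),repr(st['tcp_rot']))
im=manip.snapshot('wrist');cv2.imwrite('pics/w12.png',im[:,:,::-1]);
b=knob(im,st)
v=cv2.resize(im[:,:,::-1],None,fx=4,fy=4);cv2.drawContours(v,[b],-1,(0,0,255),2);cv2.imwrite('pics/w12c.png',v[640:1240,720:1520])
E
```

```text
t 14.95 [578.9  25.4 182.8] F tool [ 0.3 -0.1  0.7] |F| 0.8 T tool [ 0.37 -0.3   0.01] w 55.4 j7 -0.1 spin [  0.2  -0.2 131.9]
array([578.91633161,  25.35171764, 182.83444262]) array([0.88988452, 0.40193583, 0.19678366, 0.08848349])
minrect in tool xy mm [4.5 3.2] [38.2 40.5] angle 90.0
cap px [284.8 213.5] world at n=12 [616.6  28.3 110. ] tool xy [ 4.5  0.7 81.9]
```

View pics/w12c.png

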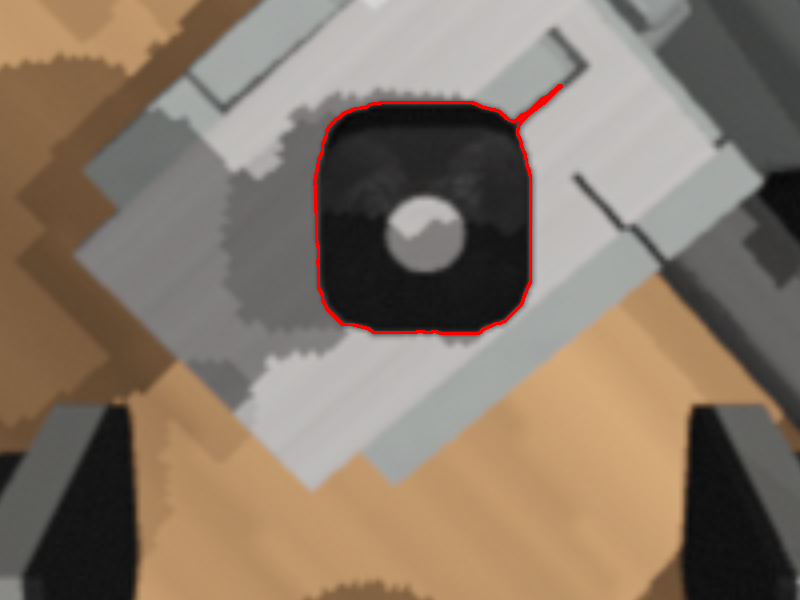

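```bash
python3 - <<'E'
from h import *
plan([627.4,25.2,84.2],R.from_quat(manip.get_state()['tcp_rot']))
st=manip.get_state();E=ext('wrist',st);Rc=R.from_quat(st['tcp_rot'])
o,d=ray('wrist',(286.2,218.1),E);C=np.array([620.3,25.8,98.5]);n=np.array([-s25,0,c25]);p=o+d*((C+11*n-o)@n)/(d@n);print(p,Rc.inv().apply(p-st['position']))
E
```

```text
t 15.0 pos [579.1  25.3 183. ] F [ 0.6 -0.1 -0.2] w 55.5
turn frac [0. 0. 0.] deg 0.0 shift frac in cur tool [0.0064 0.0087 0.55  ] in goal tool [0.0064 0.0087 0.55  ] mm [ 48.3  -0.1 -98.8]
[615.8959602   25.19272414 108.58351962] [ 1.19224872  1.63088712 83.03560321]
```

Consistent: shift about 1.3 mm in x, 1.7 mm in y, 110 mm forward.

Call:
step_arm(deltas=[[0,0,0,0.006,0.0085,0.12,0.35],[0,0,0,0,0,0.15,0.35],[0,0,0,0,0,0.13,0.35],[0,0,0,0,0,0.1,0.35],[0,0,0,0,0,0.05,0.45],[0,0,0,0,0,0,0.55],[0,0,0,0,0,0,0.8],[0,0,0,0,0,0,0.8]])

```text
clock: 16.0
position: [627.5, 24.7, 85.1]
tcp_rot: [0.889, 0.403, 0.197, 0.09]
force: [1.8, -2.3, -5.6]
gripper_width: 32.5
```

```bash
python3 s.py;  python3 - <<'E'
from h import *
im=manip.snapshot('wrist');cv2.imwrite('pics/w13.png',im[:,:,::-1])
E
```

```text
t 16.0 [627.5  24.7  85.1] F tool [-2.2  1.   5.8] |F| 6.3 T tool [ 0.17 -0.55 -0.03] w 32.5 j7 0.1 spin [ 1.000e-01 -4.000e-01  1.318e+02]
```

View pics/w13.png

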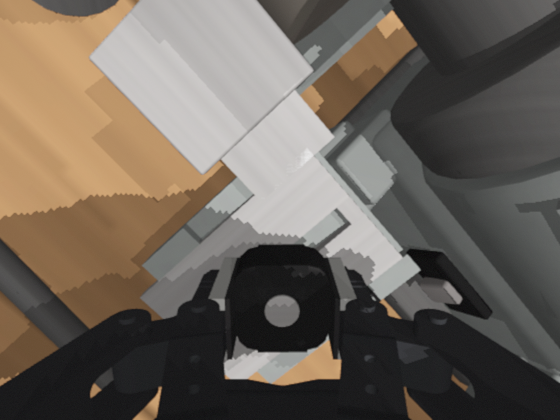

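Call:
step_arm(deltas=[[0,0,0.006,0,0,0,0.8],[0,0,0.006,0,0,0,0.8],[0,0,0,0,0,0,0.8]])

```text
clock: 16.42
position: [627.5, 24.7, 85.1]
tcp_rot: [0.897, 0.386, 0.199, 0.086]
force: [-1.2, -1.3, -1.7]
gripper_width: 32.8
```

```bash
python3 s.py
```

```text
t 16.43 [627.5  24.7  85.1] F tool [-2.1 -0.4  1. ] |F| 2.4 T tool [ 0.25 -0.71 -0.27] w 32.8 j7 0.07 spin [ 1.00e-01 -3.00e-01  1.34e+02]
```

Call:
step_arm(deltas=[[0,0,0.006,0,0,0,0.8],[0,0,0.006,0,0,0,0.8],[0,0,0,0,0,0,0.8]])

```text
clock: 16.8
position: [627.5, 24.8, 85.1]
tcp_rot: [0.903, 0.37, 0.2, 0.082]
force: [-3.1, -2.2, 0.6]
gripper_width: 33.0
```

```bash
python3 s.py
```

```text
t 16.8 [627.5  24.8  85.1] F tool [-3.4 -0.2 -1.9] |F| 3.9 T tool [ 0.27 -0.97 -1.55] w 33.0 j7 0.04 spin [  0.2  -0.3 135.9]
```

Call:
step_arm(deltas=[[0,0,0,0,0,0,0.8],[0,0,-0.005,0,0,0,0.8],[0,0,0,0,0,0,0.55],[0,0,0,0,0,0,0.35],[0,0,0,0,0,0,0.35],[0,0,0,0,0,-0.06,0.35],[0,0,0,0,0,-0.15,0.35],[0,0,0,0,0,-0.2,0.35]])

```text
clock: 17.8
position: [592.8, 25.2, 159.9]
tcp_rot: [0.901, 0.375, 0.2, 0.083]
force: [1.0, 0.5, 0.5]
gripper_width: 55.7
```

Call:
step_arm(deltas=[[0,0,0,0,0,-0.15,0.35],[0,0,0,0,0,0,0.35],[0,0,0,0,0,0,0.35]])

```text
clock: 18.18
position: [580.3, 25.7, 186.1]
tcp_rot: [0.901, 0.376, 0.2, 0.083]
force: [0.5, 0.5, -0.9]
gripper_width: 55.1
```

```bash
python3 s.py;  python3 - <<'E'
from knob import *
st=manip.get_state();print(repr(st['position']),repr(st['tcp_rot']))
im=manip.snapshot('wrist');cv2.imwrite('pics/w14.png',im[:,:,::-1]);
b=knob(im,st)
crop(im,300,170,370,220,11,'pics/w14b.png')
v=cv2.resize(im[:,:,::-1],None,fx=4,fy=4);cv2.drawContours(v,[b],-1,(0,0,255),2);cv2.imwrite('pics/w14c.png',v[640:1240,720:1520])
E
```

```text
t 18.18 [580.3  25.7 186.1] F tool [ 0.5 -0.3  1. ] |F| 1.2 T tool [ 0.34 -0.28  0.02] w 55.1 j7 -0.2 spin [ 1.000e-01 -2.000e-01  1.352e+02]
array([580.32528882,  25.72423822, 186.10392401]) array([0.90102004, 0.37596437, 0.19985738, 0.08288971])
minrect in tool xy mm [2.1 0.8] [37.5 40.4] angle 87.9
cap px [282.3 215.7] world at n=12 [616.9  28.  110.2] tool xy [ 2.3 -0.8 84.3]
```

View pics/w14b.png

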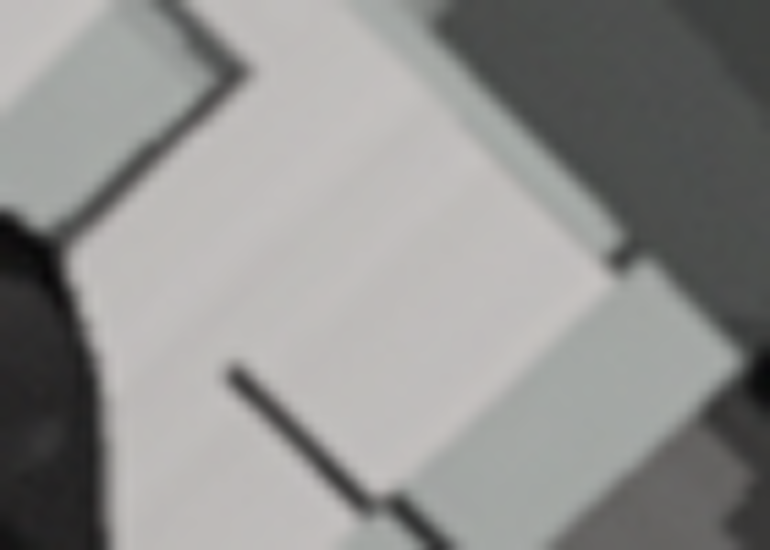

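View pics/w14c.png

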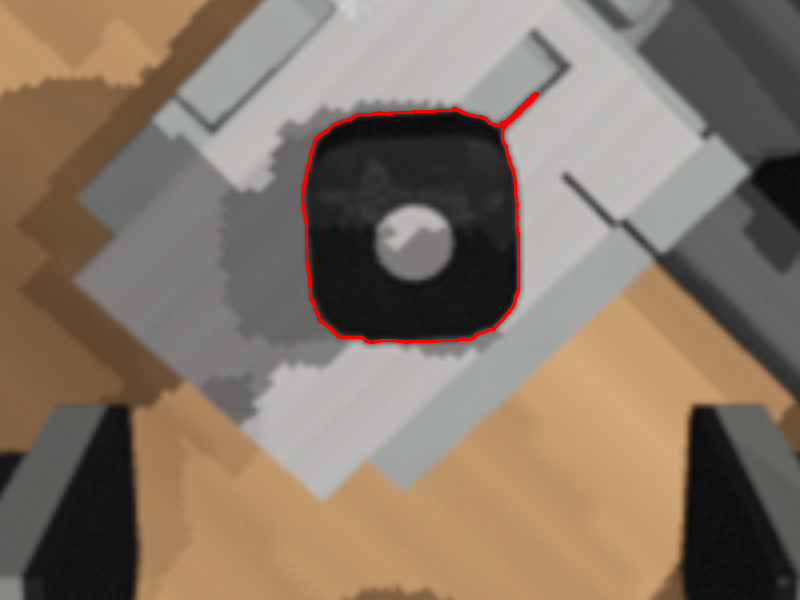

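```bash
python3 - <<'E'
from gap import *
a14=cv2.imread('pics/w14.png')[:,:,::-1];crop(a14,315,195,355,225,20,'pics/w14d.png')
w=lambda x,y,k,x0,y0:(x/k+x0-.5+.5/k,y/k+y0-.5+.5/k)
st11=dict(position=np.array([581.38,26.23,186.12]),tcp_rot=np.array([.93245,.28804,.20857,.0638]))
q=lambda x,y:w(x,y,16,310,190)
gap(st11,[q(150,145),q(400,302)],[q(425,280),q(590,388)])
st14=dict(position=np.array([580.33,25.72,186.1]),tcp_rot=np.array([.90102,.37596,.19986,.08289]))
q=lambda x,y:w(x,y,11,300,170)
gap(st14,[q(235,372),q(370,510)],[q(398,497),q(440,545)])
E
```

```text
x [1.68 2.15 3.65 3.8 ] y [  7.2   -6.67  -7.   -16.38]
slopes -0.034 -0.016 gap rest-bracket at junction -1.48 means -1.8
x [2.14 2.06 4.02 3.75] y [  6.68  -6.74  -7.4  -11.89]
slopes 0.007 0.059 gap rest-bracket at junction -1.98 means -1.79
```

View pics/w14d.png

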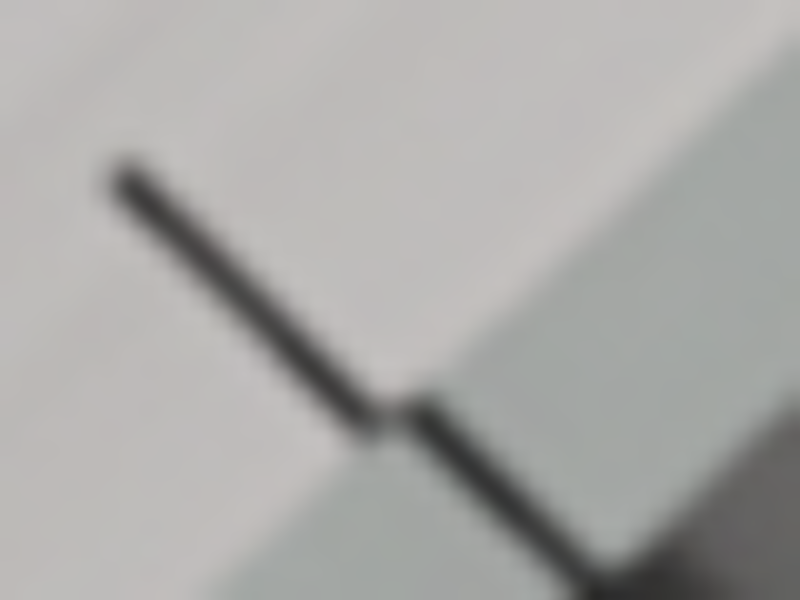

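```bash
python3 - <<'E'
from h import *
st=manip.get_state();n=np.array([-s25,0,c25]);xs=np.array([c25,0,s25])
plan(st['position']+5*xs-np.array([0,33,0])-35*n,R.from_quat(st['tcp_rot']))
E
```

```text
t 18.23 pos [580.2  25.4 185.8] F [-0.5 -0.3 -0.7] w 55.3
turn frac [0. 0. 0.] deg 0.0 shift frac in cur tool [-0.0996  0.134   0.1749] in goal tool [-0.0996  0.134   0.1749] mm [ 19.3 -33.  -29.6]
```

Call:
step_arm(deltas=[[0,0,0,-0.05,0.067,0.08,0.35],[0,0,0,-0.05,0.067,0.09,0.35],[0,0,0,0,0,0,0.35],[0,0,0,0,0,0,0.35]])

```text
clock: 18.73
position: [599.0, -8.1, 157.5]
tcp_rot: [0.901, 0.376, 0.199, 0.083]
force: [0.1, -0.5, 0.0]
gripper_width: 55.2
```

```bash
python3 - <<'E'
from h import *
st=manip.get_state();print(repr(st['position']),repr(st['tcp_rot']))
im=manip.snapshot('wrist');cv2.imwrite('pics/w15.png',im[:,:,::-1])
E
```

```text
array([599.00734045,  -8.11111512, 157.51632951]) array([0.90127757, 0.37552418, 0.19942128, 0.08313532])
```

View pics/w15.png

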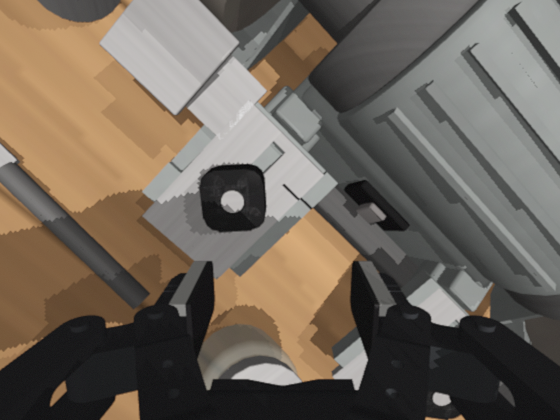

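```bash
python3 - <<'E'
from gap import *
a=cv2.imread('pics/w15.png')[:,:,::-1];crop(a,275,170,345,222,11,'pics/w15b.png')
E
```

View pics/w15b.png

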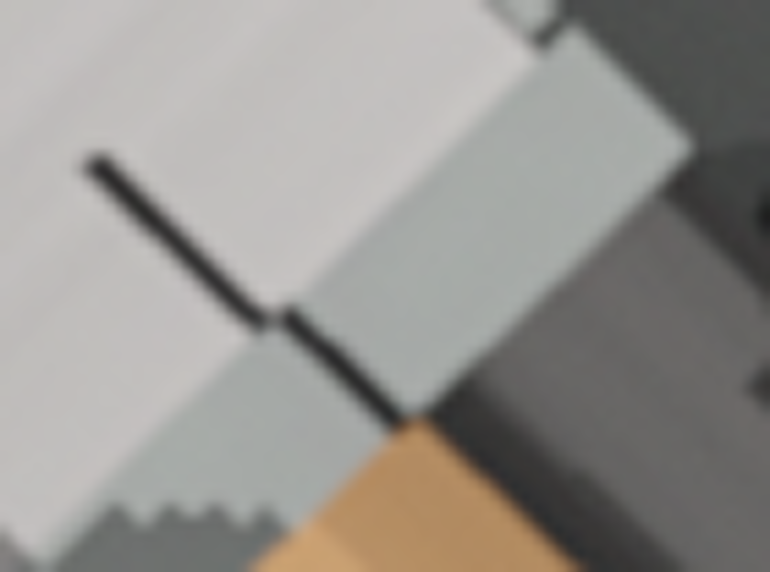

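```bash
python3 - <<'E'
from gap import *
def fit(im,a,b,half=1.8):
    # subpixel centre: darkness profile perpendicular to a-b
    g=cv2.cvtColor(np.ascontiguousarray(im),cv2.COLOR_RGB2GRAY).astype(np.float32)
    a,b=np.array(a),np.array(b);d=(b-a)/np.linalg.norm(b-a);p=np.array([-d[1],d[0]])
    ts=np.linspace(.15,.85,25);s=np.linspace(-half,half,37);out=[]
    for t in ts:
        c=a+t*(b-a);q=c+s[:,None]*p
        v=cv2.remap(g,q[:,0].astype(np.float32)[None],q[:,1].astype(np.float32)[None],cv2.INTER_LINEAR)[0]
        base=np.interp(s,[s[0],s[-1]],[v[0],v[-1]]);w=np.clip(base-v,0,None);out.append((w*s).sum()/w.sum())
    k=np.polyfit(ts,out,1);return [a+t*(b-a)+np.polyval(k,t)*p for t in (0,1)]
for f,pos,q,k,x0,y0,A in [('w15',[599.007,-8.111,157.516],[.901278,.375524,.199421,.083135],11,275,170,[(95,162),(262,325),(285,312),(400,422)]),
 ('w14',[580.33,25.72,186.1],[.90102,.37596,.19986,.08289],20,315,195,[(125,180),(368,425),(425,410),(590,585)]),
 ('w11',[581.38,26.23,186.12],[.93245,.28804,.20857,.0638],16,310,190,[(150,145),(400,302),(425,280),(590,388)])]:
    im=cv2.imread(f'pics/{f}.png')[:,:,::-1]
    P=[(x/k+x0-.5+.5/k,y/k+y0-.5+.5/k) for x,y in A]
    print(f);gap(dict(position=np.array(pos),tcp_rot=np.array(q)),fit(im,P[0],P[1]),fit(im,P[2],P[3]))
E
```

```text
w15
x [1.88 1.97 3.46 3.67] y [  7.22  -6.48  -6.87 -16.37]
slopes -0.006 -0.022 gap rest-bracket at junction -1.49 means -1.64
w14
x [2.03 2.01 3.71 3.71] y [  6.66  -6.53  -7.6  -16.94]
slopes 0.001 0.0 gap rest-bracket at junction -1.69 means -1.69
w11
x [1.81 2.07 3.64 3.73] y [  7.21  -6.68  -7.   -16.39]
slopes -0.019 -0.01 gap rest-bracket at junction -1.56 means -1.75
```

```bash
python3 - <<'E'
from h import *
a=manip.snapshot('scene');cv2.imwrite('pics/s9.png',a[:,:,::-1])
E
python3 s.py
```

```text
t 18.82 [599.3  -7.3 158. ] F tool [-0.3 -0.2  0.5] |F| 0.6 T tool [ 0.32 -0.3   0.  ] w 55.3 j7 -0.09 spin [ 1.000e-01 -3.000e-01  1.352e+02]
```

View pics/s9.png

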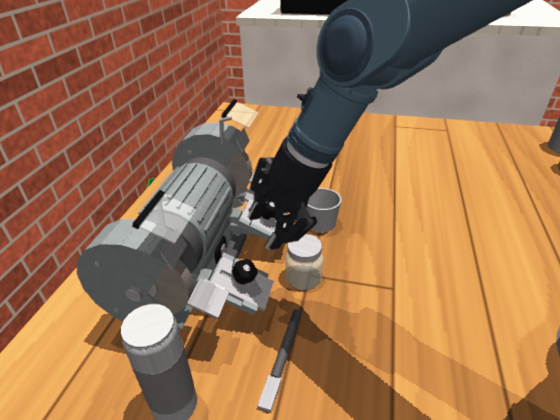

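The bystanders are where they started: can at about (160,360), jar (304,263), pot (322,212), chisel (280,360). The gripper is clear of everything, so I'm handing in.

```bash
python3 - <<'E'
from workcell import manip
print(manip.job_done(), manip.get_state()['clock'])
E
```

```text
the job is handed in; nothing more can be done
the job is handed in; nothing more can be done
```

The rest is clamped close to its mark and I've handed the job in at about 19 s. I gripped the table by its side edges and slid it about 17.6 mm up the slope until the two lines met. Then I turned the knob clockwise to its hard stop, let go and backed the gripper off.

- **Marks:** they met before clamping, but the tightening dragged the rest back down the slope. Measured in three wrist pictures, it now sits 1.5–1.7 mm short of the bracket line. The top picture suggested about 1.3 mm. Both are inside the 2.5 mm limit, and I left it there rather than loosen the knob again.
- **Clamp:** the first tightening reached about 3.5 N m at the gripper. The knob slipped roughly 5–10° in the jaws at the stop and sat about 4–5° back from it after release. I gripped it again, turned it about 4° further to 1.55 N m, eased off 1° and let go. After that it sat about 2° off the gripper's angle. I could not measure the contact force itself.
- **Surroundings:** the last scene picture shows the pot, jar, chisel and can where they started. The tool force was about 0.6 N, so the gripper was touching nothing.

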